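Line up the welded bird family by size on its perch

ROBOT

A 6-joint arm with a two-finger parallel gripper is mounted at the origin on the work surface. World frame = base frame: x ahead of the robot, y to its left, z up, the work surface at z = 0. Lengths are in m, angles in rad, forces in N, time in s.
With the tool pointing down it reaches from about 0.375 to 0.825 m from the base axis. Payload 5.5 kg.
Tool frame: the origin (TCP) lies on the centre line of the jaws, within the pads' length; the fingertips stand arm.tips_ahead ahead of it and the grasp point (between the pads) lies 3 mm ahead of it (arm.tips_ahead is the distance from the TCP to the fingertips, in m); z points along the fingers, x is the direction in which the jaws open and shut, and the axes are right-handed (so a half turn about z gives the same grasp; the last joint's range is limited). The gripper opens to 85 mm and grips with 20 to 120 N. Pads are 22 mm wide; open, the fingers measure 114 mm over their backs; the gripper's body (76 mm by 85 mm) begins 54 mm behind the grasp point. The pads swing forward as they close: fully open they stand 13 mm farther back than shut.
Start: joints at [1.17, 0.314, -0.047, 1.21, 0, 1.571], TCP at [0.234, 0.552, 0.253] pointing down, gripper open.
Joint ranges: [-2.67, 2.67], [-0.69, 1.73], [-1.03, 1.25], [-2.08, 2.16], [-1.42, 1.45], [-3.14, 3.14]. Speed limits (rad/s): [2.39, 2.39, 3.01, 3.14, 3.14, 3.14].

INTERFACE

Orientations are given as [roll, pitch, yaw] about the fixed x, y, z axes, in that order (R = Rz(yaw) Ry(pitch) Rx(roll)).
In Python, from cell import arm gives the robot as it stands.
- The arm moves only by the tool drive_tool, never from a script. Its argument "increments" is a list of rows, each an object of numbers: "claw": the finger opening in cm, from 0 to 8.54; "dx", "dy", "dz": the shift along the tool's x, y, z in cm; "yaw": the turn about the tool's z in rad. In form: [{"claw": .., "dx": .., "dy": .., "dz": .., "yaw": ..}, ...]. A call has 1 to 20 rows; each row shifts and turns the pose as measured when the row begins, along the tool's axes as they then stand; what a row does not reach is not made up. A row lasts 1/10 s, in which the tool goes at most 50 mm and 8.59 degrees, less where a joint would pass 70% of its speed; a pose out of reach is approached as far as the arm can. A call with a gripper value outside its range is refused whole. The fingers move at their own pace and stop on an object; "grip_force" is the grip in N (left out, the last holds). Time passes only in rows, so rows that do not move let the fingers close. It gives the time, the measured TCP pose, the force and the opening at its end, in the units of the state.
- arm.get_obs(): the state, without advancing time (a new reading comes with each control period).
- arm.grab_frame(name): name is "scene" or "top" or "wrist"; returns a dict with "img" (384x512x3 uint8, red, green, blue), "intrinsics" (3x3 intrinsics, pixels), "rvec" (rotation vector, rad) and "tvec" (3), from world to camera coordinates, as OpenCV has them; the wrist camera has in their place "T_tool_cam" (4x4, takes a point from camera to tool coordinates, whose origin is the TCP and whose axes are the tool frame's). Camera axes: x right, y down, z forward; pixel columns grow to the right and rows downward; lengths in m; the calibration is good to about 2 mm. A picture is of the moment at which its call begins: read the wrist's pose just before it. There is no depth.
- arm.job_done(): hands the job in, once; it reports no verdict.
The state is a dict: "clock": time; "joint_pos": joint angles; "dq": joint speeds; "joint_torque": joint torques, N m; "position": TCP position; "tcp_rot": TCP orientation; "force": force on the tool from outside, world axes, zero at the start; "moment": the same for the moment, N m; "grip_width": finger opening in m.
Only numpy, scipy, OpenCV 4.12 (cv2) and the standard library are available. Lean on these libraries where they do the work, as an engineer would, in place of code of your own. Each camera call takes 0.05 s, during which the arm holds its last target.

TASK

Get the bird sculpture ready for tacking: stand the four loose steel birds on the four soapstone crosses on the beam, one on each cross, in order of size with the largest next to the mother bird, stepping down to the smallest by the clamp. Centre each bird's base on its cross, upright and looking the same way as the mother, and do not knock any bird over on the way.

Things in the scene. Friction and masses are not known exactly. Their poses are not given: they have to be found in the camera images.
- bird_a: The smallest loose steel bird, 57 mm tall, 68 from beak to tail: round pipe body 26 mm thick along x, ball head and beak at +x, tail at -x, rod legs, base plate 36 x 30 x 5. Origin: centre of the base's underside; x where it looks, y to its left, z up. Body axis 34 mm above the origin, straight for 12 mm either way in x: grip there from above across y; head top 23 mm above the axis.
- bird_b: The second smallest loose steel bird, 69 mm tall, 83 from beak to tail: round pipe body 32 mm thick along x, ball head and beak at +x, tail at -x, rod legs, base plate 45 x 37 x 5. Origin: centre of the base's underside; x where it looks, y to its left, z up. Body axis 40 mm above the origin, straight for 14 mm either way in x: grip there from above across y; head top 29 mm above the axis.
- bird_c: The second largest loose steel bird, 83 mm tall, 101 from beak to tail: round pipe body 39 mm thick along x, ball head and beak at +x, tail at -x, rod legs, base plate 55 x 45 x 5. Origin: centre of the base's underside; x where it looks, y to its left, z up. Body axis 48 mm above the origin, straight for 18 mm either way in x: grip there from above across y; head top 35 mm above the axis.
- bird_d: The largest loose steel bird, 97 mm tall, 120 from beak to tail: round pipe body 46 mm thick along x, ball head and beak at +x, tail at -x, rod legs, base plate 64 x 53 x 5. Origin: centre of the base's underside; x where it looks, y to its left, z up. Body axis 56 mm above the origin, straight for 21 mm either way in x: grip there from above across y; head top 41 mm above the axis.
- mark_1: White soapstone cross, 76 x 56 mm, number 1 of four on top of the beam, counted from the beam's +y end (the robot's left); crosses are 85 mm apart. Origin: its centre, on the beam's top face; x across the beam (away from the robot), y along it, z up. The beam: fixed rust-brown steel box section 80 wide, 40 high, 560 long, flat on the bench.
- mark_2: White soapstone cross, 76 x 56 mm, number 2 of four on top of the beam, counted from the beam's +y end (the robot's left); crosses are 85 mm apart. Origin: its centre, on the beam's top face; x across the beam (away from the robot), y along it, z up. The beam's top is 40 mm above the bench.
- mark_3: White soapstone cross, 76 x 56 mm, number 3 of four on top of the beam, counted from the beam's +y end (the robot's left); crosses are 85 mm apart. Origin: its centre, on the beam's top face; x across the beam (away from the robot), y along it, z up. The beam's top is 40 mm above the bench.
- mark_4: White soapstone cross, 76 x 56 mm, number 4 of four on top of the beam, counted from the beam's +y end (the robot's left); crosses are 85 mm apart. Origin: its centre, on the beam's top face; x across the beam (away from the robot), y along it, z up. The beam: fixed rust-brown steel box section 80 wide, 40 high, 560 long, flat on the bench.
- mother: The mother bird, like the young ones but 125 mm tall, body 60 thick, base 84 x 69; fixed on the beam's top at one end, 95 mm beyond mark_1 or mark_4. At the other end, 95 mm beyond the last cross, a red screw clamp, 108 mm above the beam. Origin: centre of her base's underside, on the beam's top; x where she looks (across the beam), y to her left, z up.
Mind the look-alikes: they are no part of the job. Leave any turquoise look-alike of the bird_c alone.

How it is judged:
By the outcome, as a careful person would: the job done as asked, in the order asked, and still so for the second after the job is handed in, with the robot touching nothing.
It also fails if it takes over 109 s, if anything falls off the work surface, if the arm or the gripper's body presses on something with over 40 N, if the wrist force passes 120 N, or if a joint passes its speed limit or range.

## Working session

There is one attempt and no reset: what is moved stays moved. The work goes in short steps, Python scripts to look and compute and a tool call to move; the robot and the scene stay as the last step left them, time stands still between calls to the robot, and variables do not carry over. Pictures are saved under pics/ and viewed, and the job is handed in when it is done.

Besides the shell and the picture viewer there is one more tool, called after "Call:" as a command line: name --argument value ..., lists and objects as JSON in quotes. drive_tool: Moves the arm, as the interface text tells. Its arguments: {"type":"object","properties":{"increments":{"type":"array"},"grip_force":{"type":"number"}},"required":["increments"]}

```bash
mkdir -p pics; ls
python3 - <<'E'
from cell import arm
import cv2,pickle
o=arm.get_obs();print(o, arm.tips_ahead)
d={}
for n in("scene","top","wrist"):
    f=arm.grab_frame(n);d[n]=f
    cv2.imwrite(f"pics/{n}0.png",cv2.resize(f["img"][:,:,::-1],(800,600)) )
    print({k:v for k,v in f.items() if k!='img'})
pickle.dump((o,d),open("f0.pkl","wb"))
E
```

```text
pics
{'clock': 0.0, 'joint_pos': array([ 1.16998525e+00,  3.14251459e-01, -4.80682913e-02,  1.21018120e+00,
        1.72109657e-05,  1.57077814e+00]), 'dq': array([-0.00113037,  0.00030956, -0.0016783 , -0.00117279,  0.00022949,
       -0.00133037]), 'joint_torque': array([ 6.47110319e-04, -5.39582956e+01,  3.39753199e+01,  1.88873406e-02,
        4.14300584e-04, -2.29906419e-05]), 'position': array([0.23388796, 0.55196213, 0.252424  ]), 'tcp_rot': array([-3.14157541e+00,  1.70462352e-03,  1.17000343e+00]), 'force': array([-0.91864948, -0.38649433,  0.23927068]), 'moment': array([ 0.01740201,  0.01378317, -0.01082582]), 'grip_width': 0.08521025857290455} 0.022
{'intrinsics': array([[371.87273778,   0.        , 252.38519128],
       [  0.        , 371.87273778, 187.44637147],
       [  0.        ,   0.        ,   1.        ]]), 'rvec': array([ 0.63496748,  2.50335685, -1.31018267]), 'tvec': array([ 0.39049267, -0.10426453,  1.17786745])}
{'intrinsics': array([[445.86299069,   0.        , 249.40165013],
       [  0.        , 445.86299069, 189.27342744],
       [  0.        ,   0.        ,   1.        ]]), 'rvec': array([ 2.11370413, -2.16029997,  0.15233844]), 'tvec': array([0.07006762, 0.48148428, 1.08505895])}
{'intrinsics': array([[344.79893539,   0.        , 260.02446485],
       [  0.        , 344.79893539, 189.47554773],
       [  0.        ,   0.        ,   1.        ]]), 'T_tool_cam': array([[ 9.99999590e-01,  1.51253564e-04, -8.93237887e-04,
        -3.96851325e-04],
       [ 1.32500476e-04,  9.50944241e-01,  3.09362300e-01,
        -8.03667505e-02],
       [ 8.96211575e-04, -3.09362292e-01,  9.50943831e-01,
        -1.19255628e-01],
       [ 0.00000000e+00,  0.00000000e+00,  0.00000000e+00,
         1.00000000e+00]])}
```

View pics/top0.png

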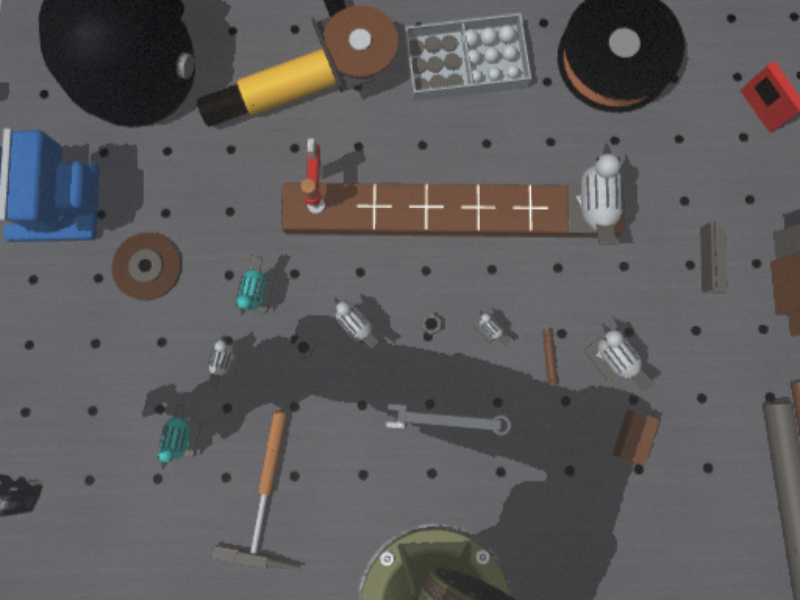

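View pics/scene0.png

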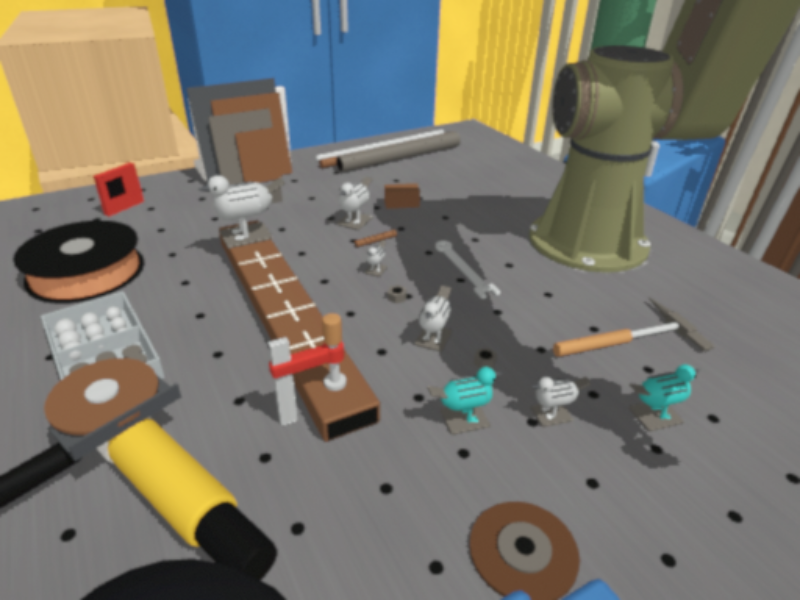

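View pics/wrist0.png

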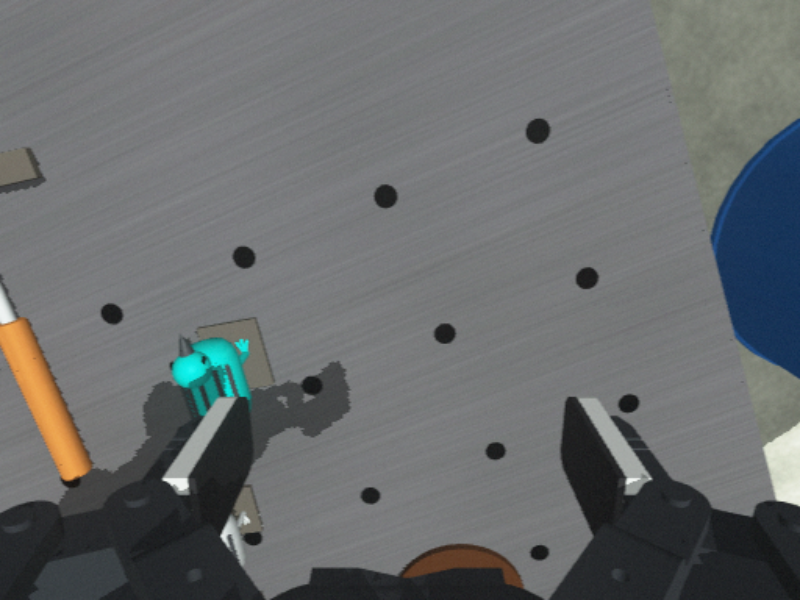

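The pictures show the clamp at the beam's +y end (top 312,185) and the mother at the -y end (605,190), looking +x. So the order is d→mark_4, c→mark_3, b→mark_2, a→mark_1. Candidates, by pixel in the top view (800 px):
- Grey birds: (618,355) largest, (352,320), (220,357), (490,325) smallest.
- Turquoise decoys to leave alone: (250,288) and (174,440).

I'll take close crops next.

```bash
cat > h.py <<'E'
import numpy as np,cv2
from scipy.spatial.transform import Rotation as R
def cam(f,o=None):
    K=f["intrinsics"]
    if "rvec" in f:
        Rm=cv2.Rodrigues(f["rvec"])[0];t=f["tvec"]
        return K,Rm,t
    T=np.eye(4);T[:3,:3]=R.from_euler('xyz',o["tcp_rot"]).as_matrix();T[:3,3]=o["position"]
    W=np.linalg.inv(T@f["T_tool_cam"]);return K,W[:3,:3],W[:3,3]
def proj(c,P):
    K,Rm,t=c;q=(np.atleast_2d(P)@Rm.T+t);return (q@K.T)[:,:2]/q[:,2:]
def back(c,u,v,z):
    K,Rm,t=c;d=Rm.T@np.linalg.solve(K,[u,v,1]);C=-Rm.T@t;return C+d*(z-C[2])/d[2]
E
python3 - <<'E'
import pickle,cv2,numpy as np
from h import *
o,d=pickle.load(open("f0.pkl","rb"))
t=d["top"]["img"][:,:,::-1];c=cam(d["top"])
rows=[]
for (u,v) in [(618,355),(352,320),(220,357),(490,325)]:
    u/=1.5625;v/=1.5625;print(back(c,u,v,.04))
    x0=int(u-32);y0=int(v-28)
    rows.append(cv2.resize(t[y0:y0+56,x0:x0+64],(400,300),interpolation=cv2.INTER_CUBIC));print(x0,y0,400/64)
cv2.imwrite("pics/crop0.png",np.vstack([np.hstack(rows[:2]),np.hstack(rows[2:])]))
for u in [374.5,426.5,478,530]:print(back(c,u/1.5625,208/1.5625,.04))
E
```

```text
[ 0.37956053 -0.29914817  0.04      ]
363 199 6.25
[0.44459261 0.1206222  0.04      ]
193 176 6.25
[0.39006787 0.33138131 0.04      ]
108 200 6.25
[ 0.43166211 -0.09933763  0.04      ]
281 180 6.25
[0.62852206 0.08138638 0.04      ]
[ 0.62644943 -0.0037766   0.04      ]
[ 0.62440054 -0.08796439  0.04      ]
[ 0.62233559 -0.17281214  0.04      ]
```

View pics/crop0.png

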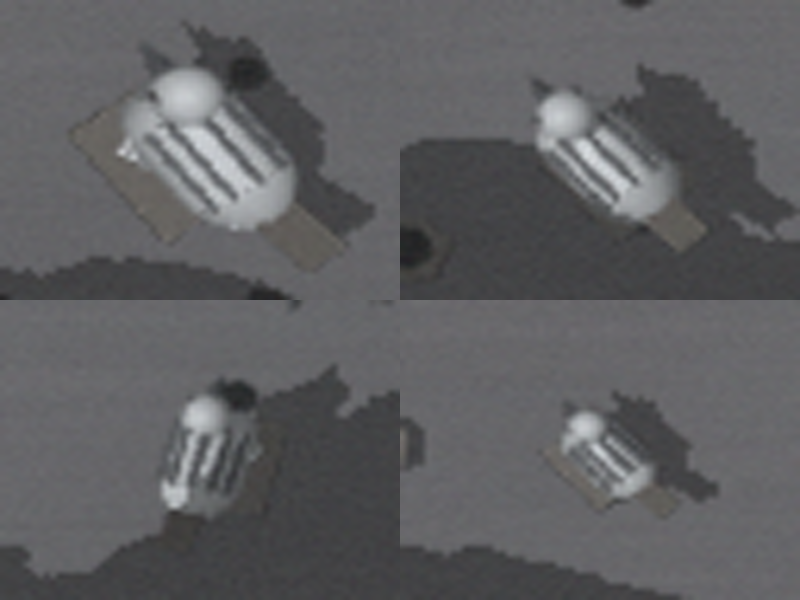

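Run:
```python
import pickle
from h import *
o,d=pickle.load(open("f0.pkl","rb"))
c=cam(d["top"]);g=lambda x0,y0,p,z:back(c,x0+p[0]/6.25,y0+p[1]/6.25,z)
# d plate left-side edge front,back
f,b=g(363,199,(70,133),.005),g(363,199,(170,243),.005);v=f-b;print('d',f,b,np.linalg.norm(v),np.arctan2(v[1],v[0]))
f,b=g(281,180,(143,150),.005),g(281,180,(205,212),.005);v=f-b;print('a',f,b,np.linalg.norm(v),np.arctan2(v[1],v[0]))
# axis: front body ball & back body end at axis height
for n,x0,y0,h,p,q in [('d',363,199,.056,(153,120),(265,200)),('c',193,176,.048,(155,140),(260,190)),('b',108,200,.040,(192,140),(185,190)),('a',281,180,.034,(175,140),(235,175))]:
    f,b=g(x0,y0,p,h),g(x0,y0,q,h);v=f-b;print(n,f,b,np.linalg.norm(v),np.arctan2(v[1],v[0]))
big=cv2.resize(d["top"]["img"][105:165,160:420,::-1],(780,180),interpolation=cv2.INTER_CUBIC);s=d["scene"]["img"][140:240,200:290,::-1]
cv2.imwrite("pics/beam.png",np.vstack([big,np.zeros((20,780,3),np.uint8)]))
```

```text
d [ 0.40050466 -0.25719475  0.005     ] [ 0.35495498 -0.29482801  0.005     ] 0.059084984547832224 0.690515145830604
a [ 0.44634338 -0.07952849  0.005     ] [ 0.42018833 -0.10391163  0.005     ] 0.03575785141400237 0.7503519116425452
d [ 0.40091926 -0.27610577  0.056     ] [ 0.36885757 -0.31735565  0.056     ] 0.052244660456144607 0.9100787402451865
c [0.46006741 0.13851918 0.048     ] [0.43912623 0.09704321 0.048     ] 0.04646276622186894 1.1032371200621134
b [0.4053023  0.33682088 0.04      ] [0.3854781  0.33927263 0.04      ] 0.019975231437045195 -0.12305007157224128
a [ 0.44668197 -0.08922985  0.034     ] [ 0.43203339 -0.11263967  0.034     ] 0.02761522236173445 1.0116617425272043
```

View pics/beam.png

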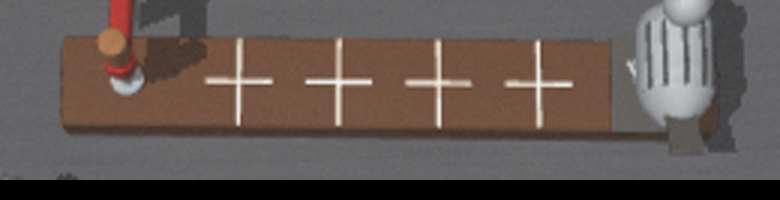

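```bash
cat >> h.py <<'E'
def uncrop(x,s,x0): return (x+.5)/s-.5+x0
def wrap(a): return (a+np.pi)%(2*np.pi)-np.pi
def plan(o,wps,step=4.5):
    """wps: (x,y,z,yaw) ; prints rows count + row per leg"""
    p=np.array(o["position"]);y=o["tcp_rot"][2]
    for w in wps:
        q=np.array(w[:3]);d=(q-p)*100;dy=-wrap(w[3]-y)
        n=max(1,int(np.ceil(max(np.linalg.norm(d)/step,abs(dy)/.14))))
        rows=[]
        yy=y
        for i in range(n):
            c,s=np.cos(yy),np.sin(yy);e=d/n
            rows.append({"dx":round(c*e[0]+s*e[1],2),"dy":round(s*e[0]-c*e[1],2),"dz":round(-e[2],2),"yaw":round(dy/n,3)});yy-=dy/n
        if abs(dy)<.004: print(n,"x",rows[0])
        else: print(n,rows)
        p=q;y=w[3]
E
python3 - <<'E'
import pickle
from h import *
o,d=pickle.load(open("f0.pkl","rb"))
c=cam(d["top"])
M=np.array([back(c,uncrop(x,3,160),uncrop(y,3,105),.04) for x,y in [(239,81),(339,82),(438.5,83),(539,84)]]);print(M)
v=M[0]-M[3];print(np.linalg.norm(v)/3,np.arctan2(v[0],v[1]))
plan(o,[(.33,.40,.25,1.17),(.46,0,.25,1.8),(.345,-.265,.25,2.35)])
E
```

```text
[[ 0.63238569  0.08220731  0.04      ]
 [ 0.62942458 -0.00311186  0.04      ]
 [ 0.62648005 -0.08782643  0.04      ]
 [ 0.623521   -0.17321325  0.04      ]]
0.0851914464218706 0.03469234159791569
4 x {'dx': np.float64(-2.56), 'dy': np.float64(3.69), 'dz': np.float64(0.06), 'yaw': np.float64(0.0)}
10 [{'dx': np.float64(-3.18), 'dy': np.float64(2.76), 'dz': np.float64(-0.0), 'yaw': -0.063}, {'dx': np.float64(-3.34), 'dy': np.float64(2.55), 'dz': np.float64(-0.0), 'yaw': -0.063}, {'dx': np.float64(-3.5), 'dy': np.float64(2.34), 'dz': np.float64(-0.0), 'yaw': -0.063}, {'dx': np.float64(-3.64), 'dy': np.float64(2.11), 'dz': np.float64(-0.0), 'yaw': -0.063}, {'dx': np.float64(-3.76), 'dy': np.float64(1.88), 'dz': np.float64(-0.0), 'yaw': -0.063}, {'dx': np.float64(-3.87), 'dy': np.float64(1.64), 'dz': np.float64(-0.0), 'yaw': -0.063}, {'dx': np.float64(-3.97), 'dy': np.float64(1.39), 'dz': np.float64(-0.0), 'yaw': -0.063}, {'dx': np.float64(-4.05), 'dy': np.float64(1.14), 'dz': np.float64(-0.0), 'yaw': -0.063}, {'dx': np.float64(-4.11), 'dy': np.float64(0.88), 'dz': np.float64(-0.0), 'yaw': -0.063}, {'dx': np.float64(-4.16), 'dy': np.float64(0.62), 'dz': np.float64(-0.0), 'yaw': -0.063}]
7 [{'dx': np.float64(-3.31), 'dy': np.float64(-2.46), 'dz': np.float64(-0.0), 'yaw': -0.079}, {'dx': np.float64(-3.11), 'dy': np.float64(-2.71), 'dz': np.float64(-0.0), 'yaw': -0.079}, {'dx': np.float64(-2.89), 'dy': np.float64(-2.95), 'dz': np.float64(-0.0), 'yaw': -0.079}, {'dx': np.float64(-2.65), 'dy': np.float64(-3.17), 'dz': np.float64(-0.0), 'yaw': -0.079}, {'dx': np.float64(-2.39), 'dy': np.float64(-3.36), 'dz': np.float64(-0.0), 'yaw': -0.079}, {'dx': np.float64(-2.12), 'dy': np.float64(-3.54), 'dz': np.float64(-0.0), 'yaw': -0.079}, {'dx': np.float64(-1.83), 'dy': np.float64(-3.7), 'dz': np.float64(-0.0), 'yaw': -0.079}]
```

Call:
drive_tool --increments '[{"dx": -2.6, "dy": 3.7}, {"dx": -2.6, "dy": 3.7}, {"dx": -2.6, "dy": 3.7}, {"dx": -2.6, "dy": 3.7}, {"dx": -3.2, "dy": 2.8, "yaw": -0.06}, {"dx": -3.3, "dy": 2.6, "yaw": -0.06}, {"dx": -3.5, "dy": 2.3, "yaw": -0.06}, {"dx": -3.6, "dy": 2.1, "yaw": -0.06}, {"dx": -3.8, "dy": 1.9, "yaw": -0.06}, {"dx": -3.9, "dy": 1.6, "yaw": -0.06}, {"dx": -4.0, "dy": 1.4, "yaw": -0.06}, {"dx": -4.0, "dy": 1.1, "yaw": -0.06}, {"dx": -4.1, "dy": 0.9, "yaw": -0.06}, {"dx": -4.2, "dy": 0.6, "yaw": -0.06}]'

```text
validation failed for argument at $.in...
```

Call:
drive_tool --increments '[{"claw": 8.5, "dx": -2.6, "dy": 3.7, "dz": 0, "yaw": 0}, {"claw": 8.5, "dx": -2.6, "dy": 3.7, "dz": 0, "yaw": 0}, {"claw": 8.5, "dx": -2.6, "dy": 3.7, "dz": 0, "yaw": 0}, {"claw": 8.5, "dx": -2.6, "dy": 3.7, "dz": 0, "yaw": 0}, {"claw": 8.5, "dx": -3.2, "dy": 2.8, "dz": 0, "yaw": -0.06}, {"claw": 8.5, "dx": -3.3, "dy": 2.6, "dz": 0, "yaw": -0.06}, {"claw": 8.5, "dx": -3.5, "dy": 2.3, "dz": 0, "yaw": -0.06}, {"claw": 8.5, "dx": -3.6, "dy": 2.1, "dz": 0, "yaw": -0.06}, {"claw": 8.5, "dx": -3.8, "dy": 1.9, "dz": 0, "yaw": -0.06}, {"claw": 8.5, "dx": -3.9, "dy": 1.6, "dz": 0, "yaw": -0.06}]'

```text
clock: 1.15
position: [0.4116, 0.1485, 0.2496]
tcp_rot: [-3.14, 0.002, 1.555]
force: [1.0, 0.2, -0.2]
grip_width: 0.0846
```

```bash
cat > snap.py <<'E'
import sys,pickle,cv2
from cell import arm
n=sys.argv[1]
o=arm.get_obs();f=arm.grab_frame("wrist");pickle.dump((o,f),open(n+".pkl","wb"))
cv2.imwrite(f"pics/{n}.png",cv2.resize(f["img"][:,:,::-1],(800,600),interpolation=cv2.INTER_CUBIC))
print(o["clock"],o["joint_pos"].round(3),o["position"],o["tcp_rot"])
E
python3 snap.py w1
```

```text
1.15 [ 0.347  0.012 -0.416  1.146 -0.002  0.364] [0.41157536 0.14847809 0.24959749] [-3.14001731e+00  2.47960633e-03  1.55464168e+00]
```

View pics/w1.png

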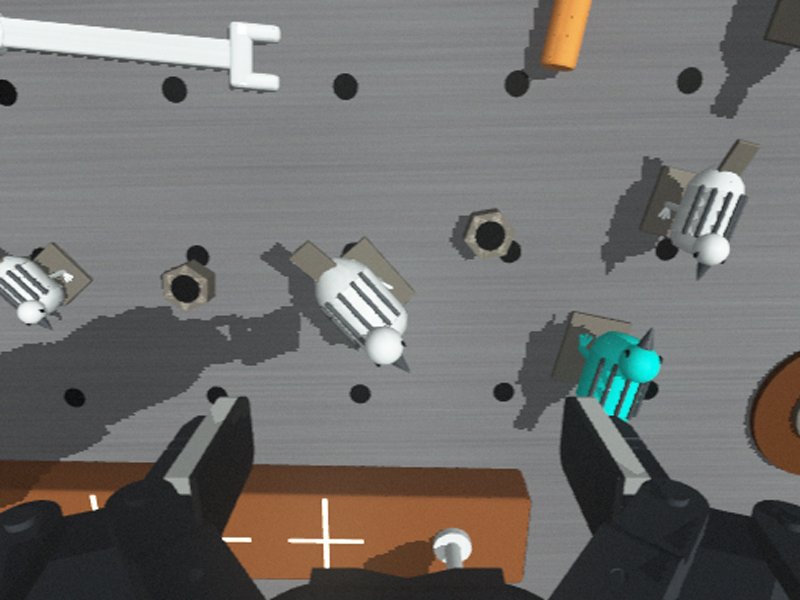

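```bash
cat > crop.py <<'E'
import sys,pickle,cv2,numpy as np
n=sys.argv[1];b=[int(x) for x in sys.argv[2].split(",")]  # u0,v0,w in native px (w x 0.75w)
o,f=pickle.load(open(n+".pkl","rb"));im=f["img"][:,:,::-1]
u,v,w=b;h=w*3//4;c=im[v:v+h,u:u+w]
r=800/w;c=cv2.resize(c,(800,int(h*r)),interpolation=cv2.INTER_CUBIC);
c=cv2.convertScaleAbs(c,alpha=1.5,beta=10)
cv2.imwrite(sys.argv[3],c);print("scale",r)
E
python3 crop.py w1 170,140,120 pics/w1c.png; python3 crop.py w1 380,80,120 pics/w1b.png;python3 crop.py w1 0,130,100 pics/w1a.png
```

```text
scale 6.666666666666667
scale 6.666666666666667
scale 8.0
```

View pics/w1c.png

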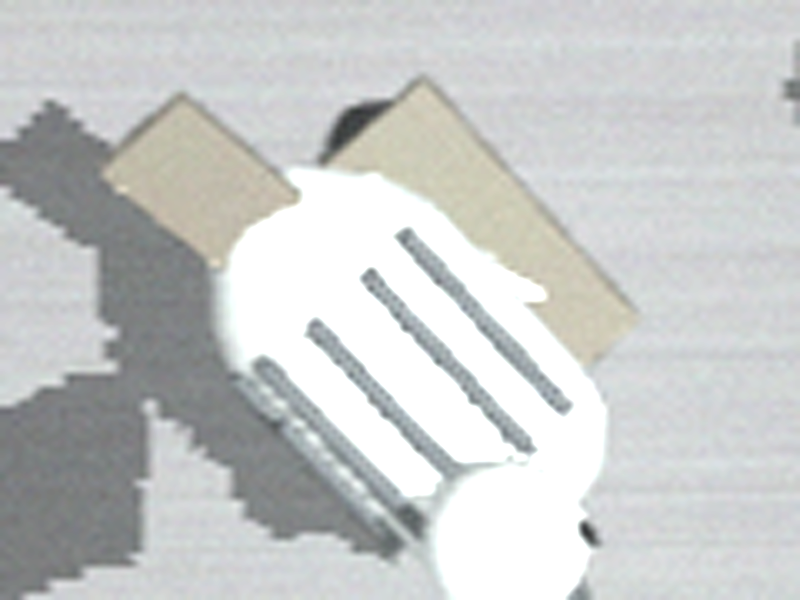

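View pics/w1b.png

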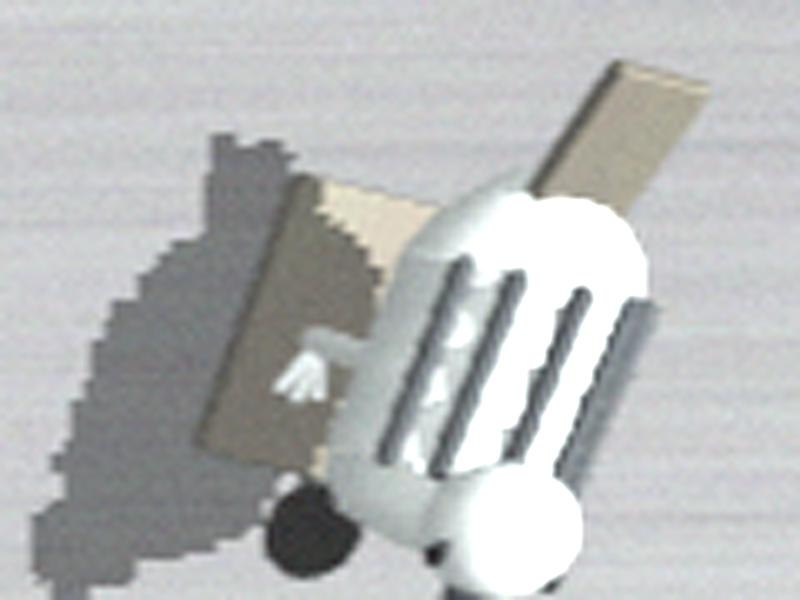

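View pics/w1a.png

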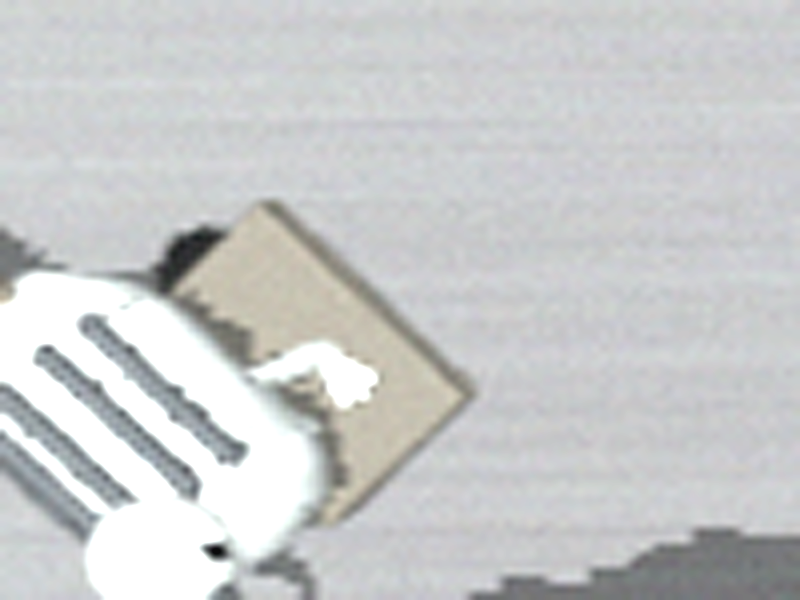

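```bash
cat >> h.py <<'E'
def fitedge(c,B,F,L,W,side,z=.005):
    """B,F native px of back/front corner on top of plate at left(+1)/right(-1) edge"""
    b,f=back(c,*B,z),back(c,*F,z);v=(f-b)[:2];yaw=np.arctan2(v[1],v[0])
    m=(f+b)[:2]/2;n=np.array([-np.sin(yaw),np.cos(yaw)])
    cen=m-side*n*W/2
    print("edge len",np.linalg.norm(v).round(4),"want",L,"centre",cen.round(4),"yaw",yaw.round(3));return cen,yaw
E
python3 - <<'E'
import pickle
from h import *
o,f=pickle.load(open("w1.pkl","rb"));c=cam(f,o)
U=lambda p,s,x0,y0:(uncrop(p[0],s,x0),uncrop(p[1],s,y0))
fitedge(c,U((425,78),20/3,170,140),U((637,318),20/3,170,140),.055,.045,1)
fitedge(c,U((303,178),20/3,380,80),U((203,443),20/3,380,80),.045,.037,-1)
fitedge(c,U((264,207),8,0,130),U((462,396),8,0,130),.036,.030,1)
# mark1 
print(back(c,uncrop(326,1.5625,0),uncrop(541,1.5625,0),.04))
# bench holes check grid spacing
for p in [(175,89),(345,86),(517,83),(690,80),(360,393),(503,392)]:print(back(c,*[uncrop(q,1.5625,0) for q in p],0).round(4))
E
```

```text
edge len 0.053 want 0.055 centre [0.4403 0.1185] yaw 0.687
edge len 0.0424 want 0.045 centre [0.3868 0.3306] yaw -0.251
edge len 0.0344 want 0.036 centre [ 0.4295 -0.0984] yaw 0.675
[0.63019991 0.08348447 0.04      ]
[0.3086 0.0008 0.    ]
[0.3087 0.1099 0.    ]
[0.3087 0.2197 0.    ]
[0.3087 0.3295 0.    ]
[0.5277 0.1101 0.    ]
[0.5284 0.2192 0.    ]
```

Run:
```python
import pickle
from h import *
o,f=pickle.load(open("w1.pkl","rb"))
plan(o,[(.45,-.05,.25,1.92),(.385,-.295,.25,2.26)])
```

```text
5 [{'dx': np.float64(-3.96), 'dy': np.float64(0.83), 'dz': np.float64(-0.01), 'yaw': np.float64(-0.073)}, {'dx': np.float64(-4.01), 'dy': np.float64(0.54), 'dz': np.float64(-0.01), 'yaw': np.float64(-0.073)}, {'dx': np.float64(-4.04), 'dy': np.float64(0.25), 'dz': np.float64(-0.01), 'yaw': np.float64(-0.073)}, {'dx': np.float64(-4.04), 'dy': np.float64(-0.05), 'dz': np.float64(-0.01), 'yaw': np.float64(-0.073)}, {'dx': np.float64(-4.03), 'dy': np.float64(-0.34), 'dz': np.float64(-0.01), 'yaw': np.float64(-0.073)}]
6 [{'dx': np.float64(-3.47), 'dy': np.float64(-2.42), 'dz': np.float64(-0.0), 'yaw': -0.057}, {'dx': np.float64(-3.32), 'dy': np.float64(-2.61), 'dz': np.float64(-0.0), 'yaw': -0.057}, {'dx': np.float64(-3.17), 'dy': np.float64(-2.79), 'dz': np.float64(-0.0), 'yaw': -0.057}, {'dx': np.float64(-3.01), 'dy': np.float64(-2.97), 'dz': np.float64(-0.0), 'yaw': -0.057}, {'dx': np.float64(-2.83), 'dy': np.float64(-3.13), 'dz': np.float64(-0.0), 'yaw': -0.057}, {'dx': np.float64(-2.65), 'dy': np.float64(-3.29), 'dz': np.float64(-0.0), 'yaw': -0.057}]
```

Call:
drive_tool --increments '[{"claw": 8.5, "dx": -4.0, "dy": 0.8, "dz": 0, "yaw": -0.073}, {"claw": 8.5, "dx": -4.0, "dy": 0.5, "dz": 0, "yaw": -0.073}, {"claw": 8.5, "dx": -4.0, "dy": 0.3, "dz": 0, "yaw": -0.073}, {"claw": 8.5, "dx": -4.0, "dy": 0, "dz": 0, "yaw": -0.073}, {"claw": 8.5, "dx": -4.0, "dy": -0.3, "dz": 0, "yaw": -0.073}, {"claw": 8.5, "dx": -3.5, "dy": -2.4, "dz": 0, "yaw": -0.057}, {"claw": 8.5, "dx": -3.3, "dy": -2.6, "dz": 0, "yaw": -0.057}, {"claw": 8.5, "dx": -3.2, "dy": -2.8, "dz": 0, "yaw": -0.057}, {"claw": 8.5, "dx": -3.0, "dy": -3.0, "dz": 0, "yaw": -0.057}, {"claw": 8.5, "dx": -2.8, "dy": -3.1, "dz": 0, "yaw": -0.057}, {"claw": 8.5, "dx": -2.7, "dy": -3.3, "dz": 0, "yaw": -0.057}, {"claw": 8.5, "dx": 0, "dy": 0, "dz": 0, "yaw": 0}]'

```text
clock: 2.4
position: [0.3902, -0.3184, 0.2508]
tcp_rot: [-3.138, 0.005, 2.284]
force: [-0.7, -0.2, 0.4]
grip_width: 0.085
```

```bash
python3 snap.py w2
```

```text
2.4 [-0.682  0.13  -0.284  1.152 -0.005 -1.395] [ 0.39016257 -0.31840098  0.25083589] [-3.13787118  0.00516415  2.2842936 ]
```

View pics/w2.png

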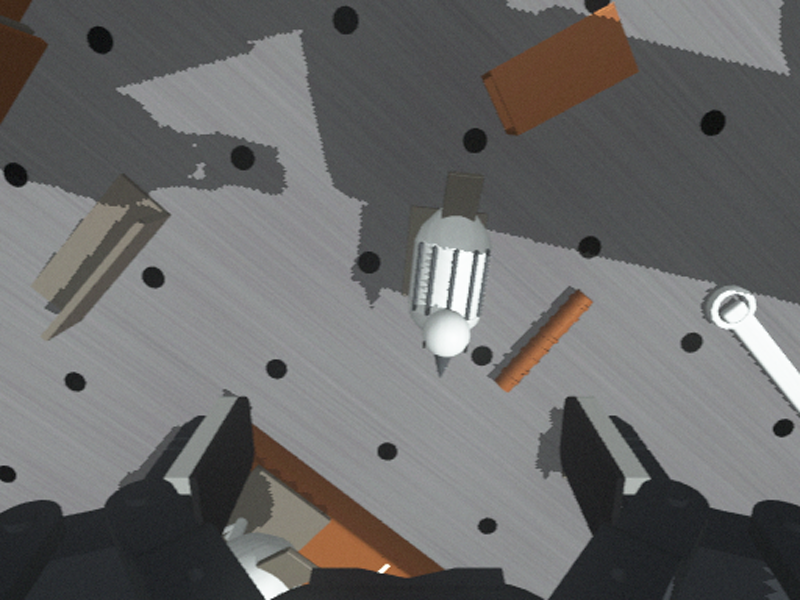

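```bash
python3 crop.py w2 235,100,110 pics/w2d.png
```

```text
scale 7.2727272727272725
```

View pics/w2d.png

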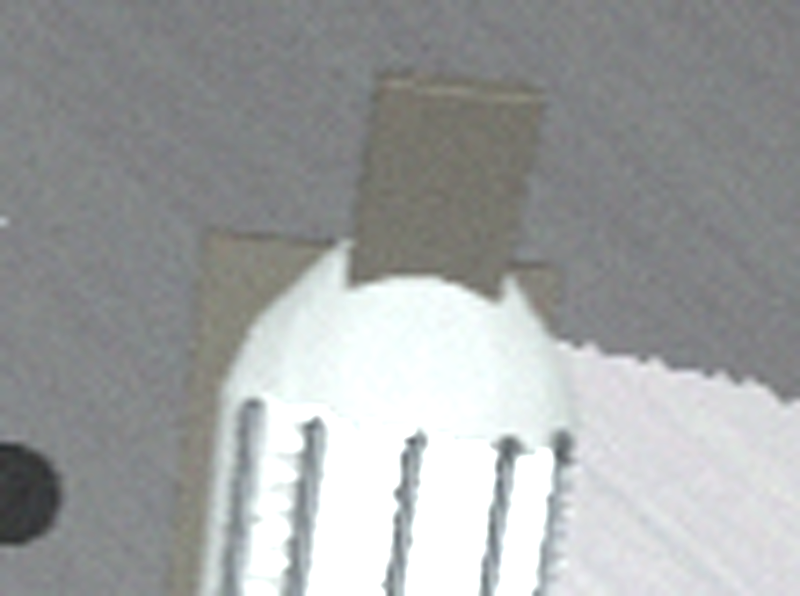

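Run:
```python
import pickle
from h import *
o,f=pickle.load(open("w2.pkl","rb"));c=cam(f,o)
s=800/110;U=lambda p:(uncrop(p[0],s,235),uncrop(p[1],s,100))
r=back(c,*U((207,237)),.005);l=back(c,*U((557,265)),.005);v=(l-r)[:2];y=np.arctan2(v[1],v[0])-np.pi/2
h=np.array([np.cos(y),np.sin(y)]);print(np.linalg.norm(v),y,(l+r)[:2]/2+h*.032)
f_=back(c,uncrop(404,1.5625,0),uncrop(293,1.5625,0),.005);v=(f_-r)[:2];print("right edge",np.linalg.norm(v),np.arctan2(v[1],v[0]))
# body axis: mid of stripes ends middle
hd=back(c,uncrop(447,1.5625,0),uncrop(333,1.5625,0),.08);tl=back(c,uncrop(464,1.5625,0),uncrop(173,1.5625,0),.06);v=(hd-tl)[:2];print(np.arctan2(v[1],v[0]),hd,tl)
```

```text
0.05114258391423246 0.6346084295221539 [ 0.37928516 -0.29413008]
right edge 0.061308222310732574 0.6316758720990904
0.6139895448280412 [ 0.40190231 -0.27766294  0.08      ] [ 0.32893846 -0.32909325  0.06      ]
```

Run:
```python
import pickle
from h import *
o,d=pickle.load(open("f0.pkl","rb"));c=cam(d["top"])
print("cam pos",-c[1].T@c[2])
for x in(.3087,.5280):
  for y in (0,.11,.22): print(x,y,proj(c,[[x,y,0]])[0]*1.5625)
for p in [(158,478),(90,480),(226,475),(294,472),(363,470),(431,473),(230,278),(296,274),(426,271),(430,403),(362,405)]:print(p,back(c,*[uncrop(q,1.5625,0) for q in p],0).round(4))
# project wrist estimates
def plate(cx,cy,y,L,W):
    h=np.array([np.cos(y),np.sin(y)]);n=np.array([-h[1],h[0]]);return [[*(np.array([cx,cy])+a*h*L/2+b*n*W/2),.005] for a,b in [(-1,-1),(-1,1),(1,1),(1,-1)]]
big=cv2.resize(d["top"]["img"][:,:,::-1],(1536,1152),interpolation=cv2.INTER_CUBIC)
cs=[]
for q in [(.3795,-.2943,.633,.064,.053),(.4403,.1185,.687,.055,.045),(.3868,.3306,-.251,.045,.037),(.4295,-.0984,.675,.036,.030)]:
    P=(proj(c,plate(*q))+.5)*3-.5
    cv2.polylines(big,[P.round().astype(int)],True,(0,0,255),1)
    m=P.mean(0).astype(int);cs.append(cv2.resize(big[m[1]-75:m[1]+75,m[0]-100:m[0]+100],(400,300)))
cv2.imwrite("pics/ov.png",np.vstack([np.hstack(cs[:2]),np.hstack(cs[2:])]))
```

```text
cam pos [0.31198703 0.04968774 1.14642258]
0.3087 0 [428.84330271 404.32652851]
0.3087 0.11 [361.19476596 405.75387964]
0.3087 0.22 [293.66160045 407.1787965 ]
0.528 0 [424.98502398 271.68549164]
0.528 0.11 [359.27652726 273.18193816]
0.528 0.22 [293.67688735 274.67590558]
(158, 478) [0.2013 0.4388 0.    ]
(90, 480) [0.2003 0.5485 0.    ]
(226, 475) [0.2038 0.3293 0.    ]
(294, 472) [0.2064 0.2199 0.    ]
(363, 470) [0.2073 0.109  0.    ]
(431, 473) [2.005e-01 2.000e-04 0.000e+00]
(230, 278) [0.5253 0.3274 0.    ]
(296, 274) [0.5296 0.2166 0.    ]
(426, 271) [ 0.5296 -0.0013  0.    ]
(430, 403) [ 0.3113 -0.0015  0.    ]
(362, 405) [0.3103 0.1091 0.    ]
```

View pics/ov.png

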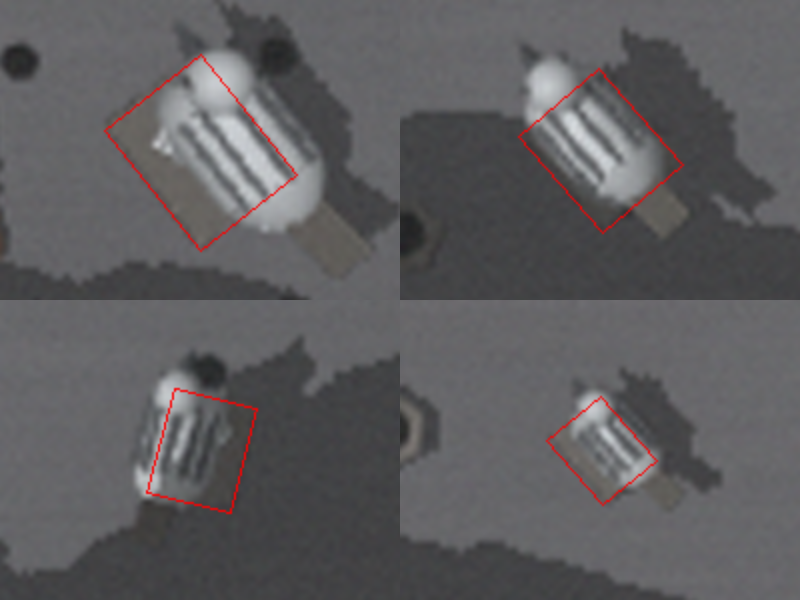

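```bash
cat > go.py <<'E'
import sys
from cell import arm
from h import *
o=arm.get_obs();print(o["clock"],o["position"].round(4),o["tcp_rot"].round(3),"F",o["force"].round(1),o["grip_width"].round(4),"q6",o["joint_pos"][5].round(2))
plan(o,[eval("("+a+")") for a in sys.argv[1:]])
E
python3 go.py .3795,-.2943,.25,2.204
```

```text
Traceback (most recent call last):
  File "go.py", line 4, in <module>
    o=arm.get_obs();print(o["clock"],o["position"].round(4),o["tcp_rot"].round(3),"F",o["force"].round(1),o["grip_width"].round(4),"q6",o["joint_pos"][5].round(2))
                                                                                                          ^^^^^^^^^^^^^^^^^^^^^
AttributeError: 'float' object has no attribute 'round'
```

```bash
sed -i 's/o\["grip_width"\].round(4)/round(o["grip_width"],4)/; s/o\["joint_pos"\]\[5\].round(2)/round(float(o["joint_pos"][5]),2)/' go.py
sed -i 's/round(c\*e\[0\]+s\*e\[1\],2)/round(float(c*e[0]+s*e[1]),2)/; s/round(s\*e\[0\]-c\*e\[1\],2)/round(float(s*e[0]-c*e[1]),2)/; s/round(-e\[2\],2)/round(float(-e[2]),2)/;s/round(dy\/n,3)/round(float(dy\/n),3)/' h.py
python3 go.py .3795,-.2943,.25,2.204
```

```text
2.45 [ 0.3904 -0.3163  0.2507] [-3.139  0.004  2.285] F [ 0.3  0.4 -0.5] 0.0852 q6 -1.39
1 [{'dx': 2.38, 'dy': 0.62, 'dz': 0.07, 'yaw': 0.081}]
```

Call:
drive_tool --increments '[{"claw": 8.5, "dx": 2.4, "dy": 0.6, "dz": 0, "yaw": 0.08}, {"claw": 8.5, "dx": 0, "dy": 0, "dz": 0, "yaw": 0}, {"claw": 8.5, "dx": 0, "dy": 0, "dz": 4, "yaw": 0}, {"claw": 8.5, "dx": 0, "dy": 0, "dz": 4, "yaw": 0}, {"claw": 8.5, "dx": 0, "dy": 0, "dz": 0, "yaw": 0}]'

```text
clock: 2.95
position: [0.3815, -0.2906, 0.1696]
tcp_rot: [3.141, 0.006, 2.204]
force: [-0.8, 0.7, 0.0]
grip_width: 0.0855
```

```bash
python3 go.py .3795,-.2943,.145,2.204 .3795,-.2943,.059,2.204; python3 snap.py w3; python3 -c "
import pickle
from h import *
o,f=pickle.load(open('w3.pkl','rb'));c=cam(f,o)
im=f['img'][:,:,::-1].copy();y=.633;h=np.array([np.cos(y),np.sin(y)]);n=np.array([-h[1],h[0]]);m=np.array([.3795,-.2943])
P=lambda L:(proj(c,L)*1.5625)
im=cv2.resize(im,(800,600))
cv2.polylines(im,[P([[*(m+a*h*.032+b*n*.0265),.005] for a,b in [(-1,-1),(-1,1),(1,1),(1,-1)]]).astype(int)],True,(0,0,255),1)
cv2.polylines(im,[P([[*(m+a*h*.021+b*n*.023),.056] for a,b in [(-1,-1),(-1,1),(1,1),(1,-1)]]).astype(int)],True,(0,255,0),1)
cv2.imwrite('pics/w3o.png',im)"
```

```text
2.95 [ 0.3815 -0.2906  0.1696] [3.141 0.006 2.204] F [-0.8  0.7  0. ] 0.0855 q6 -1.28
1 x {'dx': -0.18, 'dy': -0.38, 'dz': 2.46, 'yaw': -0.0}
2 x {'dx': 0.0, 'dy': 0.0, 'dz': 4.3, 'yaw': -0.0}
2.95 [-6.500e-01  1.380e-01 -4.680e-01  9.590e-01 -1.000e-03 -1.283e+00] [ 0.38152267 -0.29056627  0.16957317] [3.14135276 0.00560994 2.20385747]
```

View pics/w3o.png

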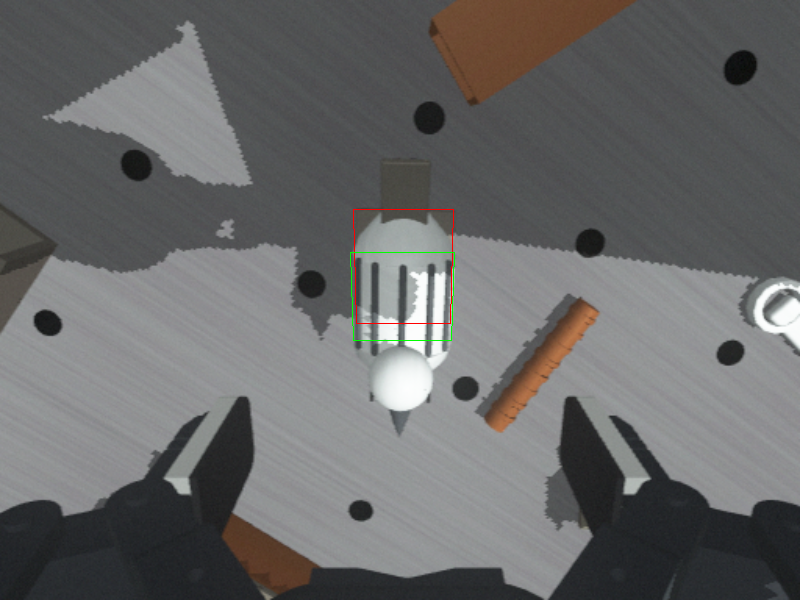

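Call:
drive_tool --increments '[{"claw": 8.5, "dx": -0.2, "dy": -0.4, "dz": 2.4, "yaw": 0}, {"claw": 8.5, "dx": 0, "dy": 0, "dz": 3, "yaw": 0}, {"claw": 8.5, "dx": 0, "dy": 0, "dz": 3, "yaw": 0}, {"claw": 8.5, "dx": 0, "dy": 0, "dz": 2.6, "yaw": 0}, {"claw": 8.5, "dx": 0, "dy": 0, "dz": 0, "yaw": 0}]'

```text
clock: 3.5
position: [0.3905, -0.2994, 0.0702]
tcp_rot: [3.136, 0.023, 2.209]
force: [-0.6, -0.1, 0.8]
grip_width: 0.0848
```

```bash
python3 go.py .3795,-.2943,.059,2.204
```

```text
3.5 [ 0.3905 -0.2994  0.0702] [3.136 0.023 2.209] F [-0.6 -0.1  0.8] 0.0848 q6 -1.29
1 [{'dx': 1.07, 'dy': -0.58, 'dz': 1.12, 'yaw': 0.005}]
```

Call:
drive_tool --increments '[{"claw": 8.5, "dx": 0, "dy": 0, "dz": 0, "yaw": 0}]'

```text
clock: 3.6
position: [0.3919, -0.3, 0.0721]
tcp_rot: [3.135, 0.024, 2.21]
force: [0.1, 0.1, 0.0]
grip_width: 0.0848
```

```bash
python3 -c "
from cell import arm
o=arm.get_obs();print(o['joint_pos'],o['position'],o['tcp_rot'],o['dq'])"
```

```text
[-6.52933368e-01  2.51210813e-01 -5.81253844e-01  7.13262723e-01
 -6.16745284e-04 -1.29175244e+00] [ 0.39189889 -0.29998111  0.07208389] [3.13527927 0.02426894 2.20953105] [0.00898606 0.00195817 0.00950308 0.01007558 0.00109682 0.00122516]
```

Call:
drive_tool --increments '[{"claw": 8.5, "dx": 1.2, "dy": -0.6, "dz": 0, "yaw": 0}, {"claw": 8.5, "dx": 0, "dy": 0, "dz": 0, "yaw": 0}]'

```text
clock: 3.8
position: [0.3812, -0.2946, 0.0752]
tcp_rot: [3.134, 0.028, 2.21]
force: [0.0, -0.1, 0.8]
grip_width: 0.0849
```

```bash
python3 go.py .3795,-.2943,.059,2.204
```

```text
3.8 [ 0.3812 -0.2946  0.0752] [3.134 0.028 2.21 ] F [ 0.  -0.1  0.8] 0.0849 q6 -1.3
1 [{'dx': 0.12, 'dy': -0.12, 'dz': 1.62, 'yaw': 0.006}]
```

Call:
drive_tool --increments '[{"claw": 8.5, "dx": 0.1, "dy": -0.1, "dz": 0.9, "yaw": 0}, {"claw": 8.5, "dx": 0, "dy": 0, "dz": 0.9, "yaw": 0}, {"claw": 8.5, "dx": 0, "dy": 0, "dz": 0, "yaw": 0}]'

```text
clock: 4.1
position: [0.3815, -0.296, 0.0588]
tcp_rot: [3.133, 0.034, 2.21]
force: [0.2, -0.7, -0.0]
grip_width: 0.0848
```

```bash
python3 go.py .3795,-.2943,.059,2.204
```

```text
4.1 [ 0.3815 -0.296   0.0588] [3.133 0.034 2.21 ] F [ 0.2 -0.7 -0. ] 0.0848 q6 -1.3
1 [{'dx': 0.26, 'dy': -0.06, 'dz': -0.02, 'yaw': 0.006}]
```

Call:
drive_tool --increments '[{"claw": 8.5, "dx": 0.2, "dy": 0, "dz": 0, "yaw": 0}, {"claw": 6, "dx": 0, "dy": 0, "dz": 0, "yaw": 0}, {"claw": 5, "dx": 0, "dy": 0, "dz": 0, "yaw": 0}, {"claw": 4, "dx": 0, "dy": 0, "dz": 0, "yaw": 0}, {"claw": 4, "dx": 0, "dy": 0, "dz": 0, "yaw": 0}, {"claw": 4, "dx": 0, "dy": 0, "dz": 0, "yaw": 0}, {"claw": 4, "dx": 0, "dy": 0, "dz": 0, "yaw": 0}]' --grip_force 50

```text
clock: 4.8
position: [0.38, -0.2942, 0.0585]
tcp_rot: [3.133, 0.032, 2.21]
force: [0.3, -0.0, 0.4]
grip_width: 0.0444
```

Call:
drive_tool --increments '[{"claw": 3.5, "dx": 0, "dy": 0, "dz": -1, "yaw": 0}, {"claw": 3.5, "dx": 0, "dy": 0, "dz": -2, "yaw": 0}, {"claw": 3.5, "dx": 0, "dy": 0, "dz": -3, "yaw": 0}, {"claw": 3.5, "dx": 0, "dy": 0, "dz": -3, "yaw": 0}, {"claw": 3.5, "dx": 0, "dy": 0, "dz": -3, "yaw": 0}, {"claw": 3.5, "dx": 0, "dy": 0, "dz": 0, "yaw": 0}]'

```text
clock: 5.4
position: [0.3744, -0.2897, 0.1826]
tcp_rot: [3.135, 0.026, 2.21]
force: [1.3, -0.6, -3.2]
grip_width: 0.0447
```

```bash
python3 snap.py w4; python3 go.py .47,-.22,.18,1.8 .55,-.173,.18,1.536
```

```text
5.4 [-6.580e-01  9.800e-02 -4.820e-01  9.630e-01 -1.000e-03 -1.297e+00] [ 0.37438372 -0.28971725  0.18256536] [3.13485306 0.02622599 2.20994892]
5.45 [ 0.3735 -0.2891  0.1805] [3.136 0.024 2.21 ] F [ 0.4 -1.2 -5. ] 0.0447 q6 -1.3
3 [{'dx': -0.07, 'dy': 3.96, 'dz': 0.02, 'yaw': 0.137}, {'dx': 0.47, 'dy': 3.93, 'dz': 0.02, 'yaw': 0.137}, {'dx': 1.0, 'dy': 3.83, 'dz': 0.02, 'yaw': 0.137}]
3 [{'dx': 0.92, 'dy': 2.95, 'dz': -0.0, 'yaw': 0.088}, {'dx': 1.18, 'dy': 2.86, 'dz': -0.0, 'yaw': 0.088}, {'dx': 1.42, 'dy': 2.75, 'dz': -0.0, 'yaw': 0.088}]
```

View pics/w4.png

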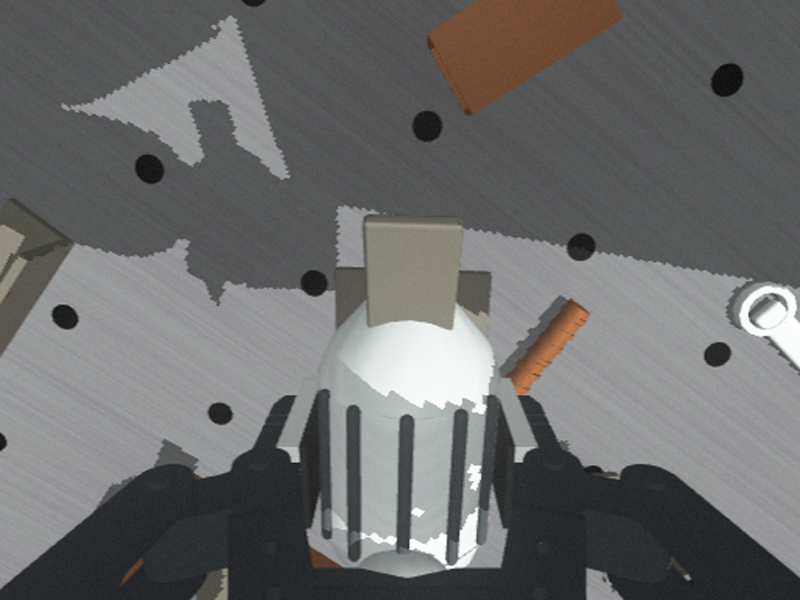

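```bash
cat > held.py <<'E'
# held plate pose in tool frame from two back corners (800-px coords): name l r ztool L
import sys,pickle
from h import *
n=sys.argv[1];A=eval(sys.argv[2]);B=eval(sys.argv[3]);zt=float(sys.argv[4]);L=float(sys.argv[5])
o,f=pickle.load(open(n+".pkl","rb"));T=f["T_tool_cam"];K=f["intrinsics"];P=[]
for p in(A,B):
    d=T[:3,:3]@np.linalg.solve(K,[uncrop(p[0],1.5625,0),uncrop(p[1],1.5625,0),1]);C=T[:3,3];P.append(C+d*(zt-C[2])/d[2])
v=P[1]-P[0];a=np.arctan2(v[1],v[0]);m=(P[0]+P[1])/2
print("width",np.linalg.norm(v),"rot",a,"centre tool xy",m[:2]+L/2*np.array([-np.sin(a),np.cos(a)]))
E
python3 held.py w4 "(335,268)" "(491,272)" .0535 .064
```

```text
width 0.05179899146851848 rot 0.02650377487866025 centre tool xy [ 0.0019481  -0.00135335]
```

```bash
python3 go.py .50,-.175,.18,1.551 .6239,-.1746,.16,1.551
```

```text
5.45 [ 0.3735 -0.2891  0.1805] [3.136 0.024 2.21 ] F [ 0.4 -1.2 -5. ] 0.0447 q6 -1.3
5 [{'dx': 0.32, 'dy': 3.39, 'dz': 0.01, 'yaw': 0.132}, {'dx': 0.77, 'dy': 3.32, 'dz': 0.01, 'yaw': 0.132}, {'dx': 1.19, 'dy': 3.19, 'dz': 0.01, 'yaw': 0.132}, {'dx': 1.6, 'dy': 3.01, 'dz': 0.01, 'yaw': 0.132}, {'dx': 1.98, 'dy': 2.77, 'dz': 0.01, 'yaw': 0.132}]
3 x {'dx': 0.1, 'dy': 4.13, 'dz': 0.67, 'yaw': -0.0}
```

Call:
drive_tool --increments '[{"claw": 3.5, "dx": 0.3, "dy": 3.4, "dz": 0, "yaw": 0.13}, {"claw": 3.5, "dx": 0.8, "dy": 3.3, "dz": 0, "yaw": 0.13}, {"claw": 3.5, "dx": 1.2, "dy": 3.2, "dz": 0, "yaw": 0.13}, {"claw": 3.5, "dx": 1.6, "dy": 3.0, "dz": 0, "yaw": 0.13}, {"claw": 3.5, "dx": 2.0, "dy": 2.8, "dz": 0, "yaw": 0.13}, {"claw": 3.5, "dx": 0, "dy": 0, "dz": 0, "yaw": 0}]'

```text
clock: 6.05
position: [0.4998, -0.1702, 0.1721]
tcp_rot: [3.133, 0.011, 1.528]
force: [-0.2, -0.4, -2.9]
grip_width: 0.0448
```

```bash
python3 go.py .6239,-.1746,.16,1.551
```

```text
6.05 [ 0.4998 -0.1702  0.1721] [3.133 0.011 1.528] F [-0.2 -0.4 -2.9] 0.0448 q6 -0.28
3 [{'dx': 0.03, 'dy': 4.14, 'dz': 0.4, 'yaw': -0.008}, {'dx': -0.0, 'dy': 4.14, 'dz': 0.4, 'yaw': -0.008}, {'dx': -0.03, 'dy': 4.14, 'dz': 0.4, 'yaw': -0.008}]
```

Call:
drive_tool --increments '[{"claw": 3.5, "dx": 0, "dy": 3.1, "dz": 0, "yaw": -0.01}, {"claw": 3.5, "dx": 0, "dy": 3.1, "dz": 0, "yaw": -0.01}, {"claw": 3.5, "dx": 0, "dy": 3.1, "dz": 0, "yaw": 0}, {"claw": 3.5, "dx": 0, "dy": 3.1, "dz": 0, "yaw": 0}, {"claw": 3.5, "dx": 0, "dy": 0, "dz": 0, "yaw": 0}]'

```text
clock: 6.55
position: [0.6203, -0.1718, 0.1614]
tcp_rot: [-3.133, 0.008, 1.556]
force: [0.1, 0.1, -3.3]
grip_width: 0.045
```

```bash
python3 go.py .6239,-.1746,.12,1.551
python3 - <<'E'
from cell import arm
import cv2,pickle
o=arm.get_obs();f=arm.grab_frame("top");pickle.dump((o,f),open("t1.pkl","wb"))
im=f["img"][70:190,280:440,::-1];cv2.imwrite("pics/t1.png",cv2.resize(im,(800,600),interpolation=cv2.INTER_CUBIC))
E
```

```text
6.55 [ 0.6203 -0.1718  0.1614] [-3.133  0.008  1.556] F [ 0.1  0.1 -3.3] 0.045 q6 -0.25
1 [{'dx': -0.27, 'dy': 0.37, 'dz': 4.14, 'yaw': 0.005}]
```

View pics/t1.png

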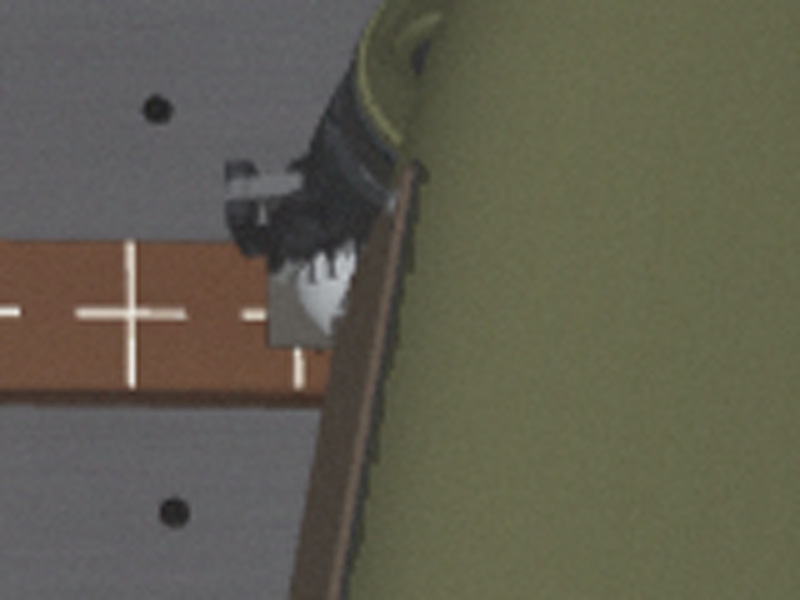

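Call:
drive_tool --increments '[{"claw": 3.5, "dx": -0.3, "dy": 0.4, "dz": 1.5, "yaw": 0}, {"claw": 3.5, "dx": 0, "dy": 0, "dz": 1.5, "yaw": 0}, {"claw": 3.5, "dx": 0, "dy": 0, "dz": 1.5, "yaw": 0}, {"claw": 3.5, "dx": 0, "dy": 0, "dz": 0, "yaw": 0}]'

```text
clock: 7.0
position: [0.6146, -0.1761, 0.1083]
tcp_rot: [-3.121, 0.006, 1.556]
force: [-0.9, 0.8, -3.9]
grip_width: 0.0447
```

```bash
python3 snap.py w5;python3 go.py .6239,-.1746,.1,1.551
```

```text
7.0 [-0.274  0.488 -0.132  0.97  -0.011 -0.258] [ 0.61458187 -0.17611241  0.10825053] [-3.12085166  0.00641649  1.55550516]
7.05 [ 0.615  -0.1763  0.1093] [-3.122  0.007  1.555] F [-0.8 -0.6 -3.2] 0.0448 q6 -0.26
1 [{'dx': 0.18, 'dy': 0.89, 'dz': 0.93, 'yaw': 0.004}]
```

View pics/w5.png

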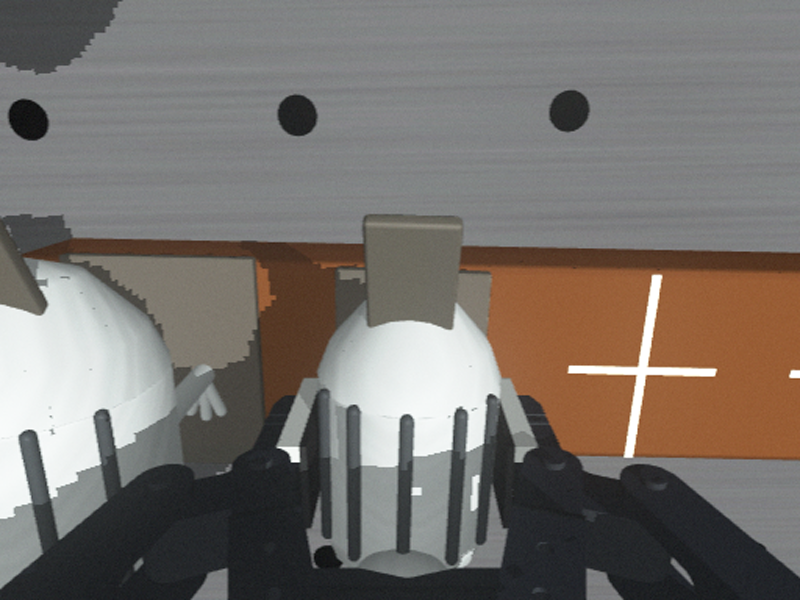

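```bash
python3 - <<'E'
import pickle
from h import *
o,f=pickle.load(open("w5.pkl","rb"));c=cam(f,o)
B=lambda p,z=.04:back(c,uncrop(p[0],1.5625,0),uncrop(p[1],1.5625,0),z)
m=B((643,371));l,r=B((568,370.3)),B((717,372.3));n,t=B((657,275)),B((627,458))
print(m,"len",np.linalg.norm(r-l),np.linalg.norm(t-n),"yaw",-np.arctan2((r-l)[0],(r-l)[1]),np.arctan2((t-n)[1],(t-n)[0]))
e1,e2=B((267,245)),B((795,265));print("edge yaw",-np.arctan2((e2-e1)[0],(e2-e1)[1]))
a=(l+r)/2;print(a,(n+t)/2)
E
python3 held.py w5 "(335,268)" "(491,271)" .0535 .064
```

```text
[ 0.62474045 -0.08665522  0.04      ] len 0.05675728198342489 0.07595360399486714 yaw -0.02673641959673623 -0.03968300050359209
edge yaw -0.052443593179674564
[ 0.62486273 -0.08684585  0.04      ] [ 0.62489517 -0.08732219  0.04      ]
width 0.05176623193088596 rot 0.019814403402632033 centre tool xy [ 0.00139354 -0.00165148]
```

Call:
drive_tool --increments '[{"claw": 3.5, "dx": 0.3, "dy": 1.0, "dz": 0, "yaw": 0}, {"claw": 3.5, "dx": 0, "dy": 0, "dz": 0, "yaw": 0}]'

```text
clock: 7.25
position: [0.6251, -0.1738, 0.1097]
tcp_rot: [-3.122, 0.007, 1.555]
force: [-0.4, -0.2, -2.0]
grip_width: 0.045
```

```bash
python3 go.py .6244,-.1736,.1,1.551
```

```text
7.25 [ 0.6251 -0.1738  0.1097] [-3.122  0.007  1.555] F [-0.4 -0.2 -2. ] 0.045 q6 -0.25
1 x {'dx': 0.02, 'dy': -0.07, 'dz': 0.97, 'yaw': 0.004}
```

Call:
drive_tool --increments '[{"claw": 3.5, "dx": 0, "dy": 0, "dz": 0.5, "yaw": 0}, {"claw": 3.5, "dx": 0, "dy": 0, "dz": 0.4, "yaw": 0}, {"claw": 3.5, "dx": 0, "dy": 0, "dz": 0.1, "yaw": 0}, {"claw": 3.5, "dx": 0, "dy": 0, "dz": 0, "yaw": 0}]'

```text
clock: 7.65
position: [0.6263, -0.174, 0.1006]
tcp_rot: [-3.125, 0.008, 1.555]
force: [0.9, 0.1, -2.5]
grip_width: 0.0445
```

```bash
python3 go.py .6244,-.1736,.0985,1.551
```

```text
7.65 [ 0.6263 -0.174   0.1006] [-3.125  0.008  1.555] F [ 0.9  0.1 -2.5] 0.0445 q6 -0.25
1 [{'dx': 0.03, 'dy': -0.19, 'dz': 0.21, 'yaw': 0.004}]
```

Call:
drive_tool --increments '[{"claw": 3.5, "dx": 0, "dy": -0.2, "dz": 0.1, "yaw": 0}, {"claw": 3.5, "dx": 0, "dy": 0, "dz": 0.2, "yaw": 0}, {"claw": 3.5, "dx": 0, "dy": 0, "dz": 0.1, "yaw": 0}, {"claw": 3.5, "dx": 0, "dy": 0, "dz": 0, "yaw": 0}]'

```text
clock: 8.05
position: [0.6241, -0.174, 0.0996]
tcp_rot: [-3.127, 0.008, 1.555]
force: [0.3, 1.0, -3.0]
grip_width: 0.0445
```

```bash
python3 go.py .6244,-.1736,.0985,1.551; python3 snap.py w6
```

```text
8.05 [ 0.6241 -0.174   0.0996] [-3.127  0.008  1.555] F [ 0.3  1.  -3. ] 0.0445 q6 -0.25
1 [{'dx': 0.04, 'dy': 0.03, 'dz': 0.11, 'yaw': 0.004}]
8.05 [-0.266  0.505 -0.125  0.953 -0.012 -0.251] [ 0.62405894 -0.17397904  0.09962985] [-3.12670367  0.00825442  1.5552266 ]
```

View pics/w6.png

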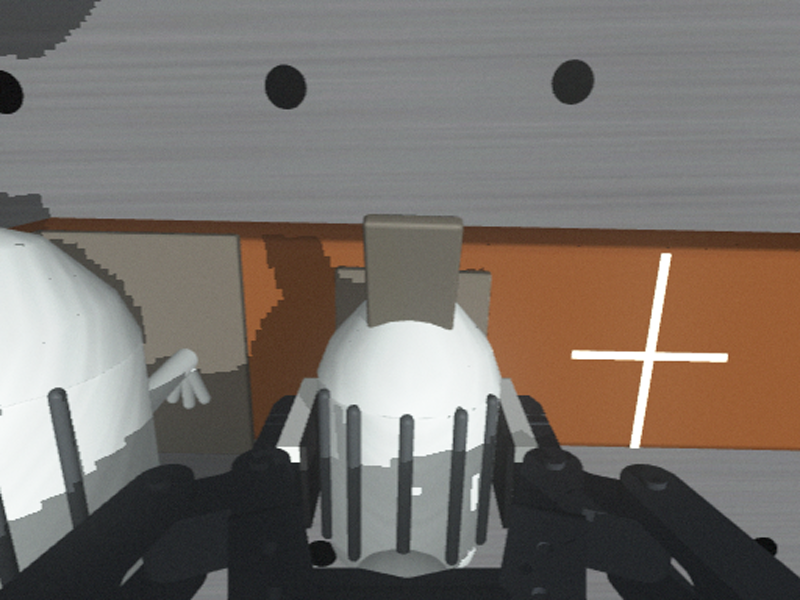

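Call:
drive_tool --increments '[{"claw": 3.5, "dx": 0, "dy": 0, "dz": 0.2, "yaw": 0}, {"claw": 3.5, "dx": 0, "dy": 0, "dz": 0.2, "yaw": 0}, {"claw": 3.5, "dx": 0, "dy": 0, "dz": 0, "yaw": 0}]'

```text
clock: 8.4
position: [0.6239, -0.174, 0.0996]
tcp_rot: [-3.128, 0.009, 1.555]
force: [-0.3, 0.0, -2.8]
grip_width: 0.0448
```

Call:
drive_tool --increments '[{"claw": 3.5, "dx": 0, "dy": 0, "dz": 0.5, "yaw": 0}]'

```text
clock: 8.5
position: [0.6235, -0.1738, 0.0983]
tcp_rot: [-3.129, 0.009, 1.555]
force: [-21.3, 9.1, 57.0]
grip_width: 0.0448
```

Call:
drive_tool --increments '[{"claw": 3.5, "dx": 0, "dy": 0, "dz": 0, "yaw": 0}, {"claw": 3.5, "dx": 0, "dy": 0, "dz": 0, "yaw": 0}]'

```text
clock: 8.7
position: [0.6242, -0.174, 0.1]
tcp_rot: [-3.131, 0.01, 1.555]
force: [-0.0, 0.6, -2.9]
grip_width: 0.045
```

```bash
python3 go.py .6244,-.1736,.0985,1.551; python3 snap.py w7
```

```text
8.7 [ 0.6242 -0.174   0.1   ] [-3.131  0.01   1.555] F [-0.   0.6 -2.9] 0.045 q6 -0.25
1 [{'dx': 0.04, 'dy': 0.02, 'dz': 0.15, 'yaw': 0.004}]
8.7 [-0.266  0.502 -0.13   0.947 -0.012 -0.25 ] [ 0.62416151 -0.17403381  0.10000606] [-3.13120477  0.00980742  1.55501261]
```

View pics/w7.png

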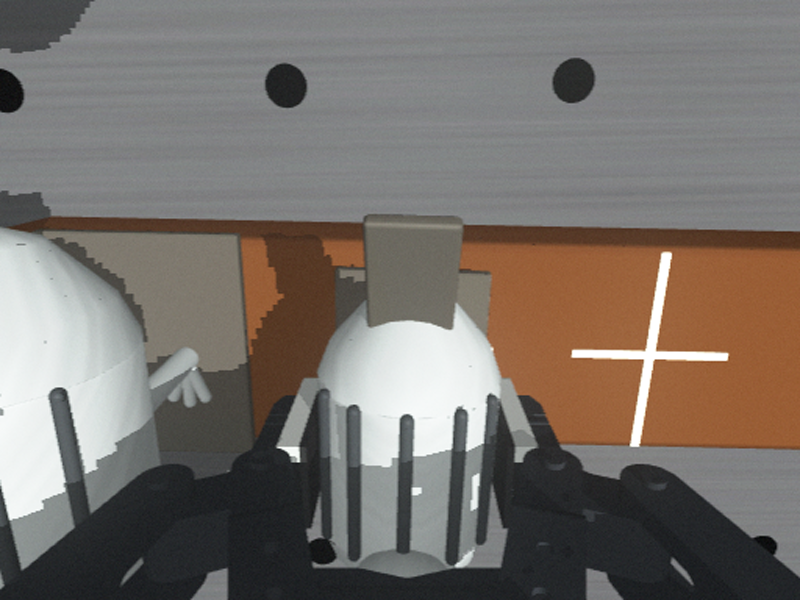

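```bash
cat > rel.py <<'E'
# rel.py pkl  "A" "B" (back right/left plate corners image-left, image-right; 800px)  cross_px  L zplate  n_marks
import sys,pickle
from h import *
n=sys.argv[1];A=eval(sys.argv[2]);Bp=eval(sys.argv[3]);X=eval(sys.argv[4]);L=float(sys.argv[5]);z=float(sys.argv[6]);k=int(sys.argv[7])
o,f=pickle.load(open(n+".pkl","rb"));c=cam(f,o)
B=lambda p,z:back(c,uncrop(p[0],1.5625,0),uncrop(p[1],1.5625,0),z)
a,b=B(A,z),B(Bp,z);v=b-a;yaw=-np.arctan2(v[0],v[1]);cen=((a+b)/2)[:2]+L/2*np.array([np.cos(yaw),np.sin(yaw)])
m=B(X,.04)[:2];by=-.035;t=m+k*.085*np.array([-np.sin(by),np.cos(by)])
print("width",np.linalg.norm(v),"yaw",yaw,"cen",cen,"mark",t,"err(cen-mark) mm",(cen-t)*1000)
E
python3 rel.py w7 "(335,268)" "(491,271)" "(651,355.5)" .064 .046 -1
```

```text
width 0.05201508866922273 yaw -0.032989442395915725 cen [ 0.62217918 -0.17307992] mark [ 0.62193397 -0.17148231] err(cen-mark) mm [ 0.24520582 -1.59761447]
```

Call:
drive_tool --increments '[{"claw": 3.5, "dx": 0.15, "dy": 0, "dz": 0, "yaw": 0}, {"claw": 3.5, "dx": 0, "dy": 0, "dz": 0.25, "yaw": 0}, {"claw": 5.0, "dx": 0, "dy": 0, "dz": 0, "yaw": 0}, {"claw": 6.5, "dx": 0, "dy": 0, "dz": 0, "yaw": 0}, {"claw": 7.0, "dx": 0, "dy": 0, "dz": 0, "yaw": 0}]'

```text
clock: 9.25
position: [0.6243, -0.1728, 0.0986]
tcp_rot: [-3.131, 0.011, 1.555]
force: [0.3, -0.6, -0.5]
grip_width: 0.0701
```

```bash
python3 snap.py w8
```

```text
9.25 [-0.264  0.502 -0.132  0.944 -0.013 -0.247] [ 0.62425876 -0.1727679   0.09857677] [-3.1310638   0.01069638  1.55452565]
```

View pics/w8.png

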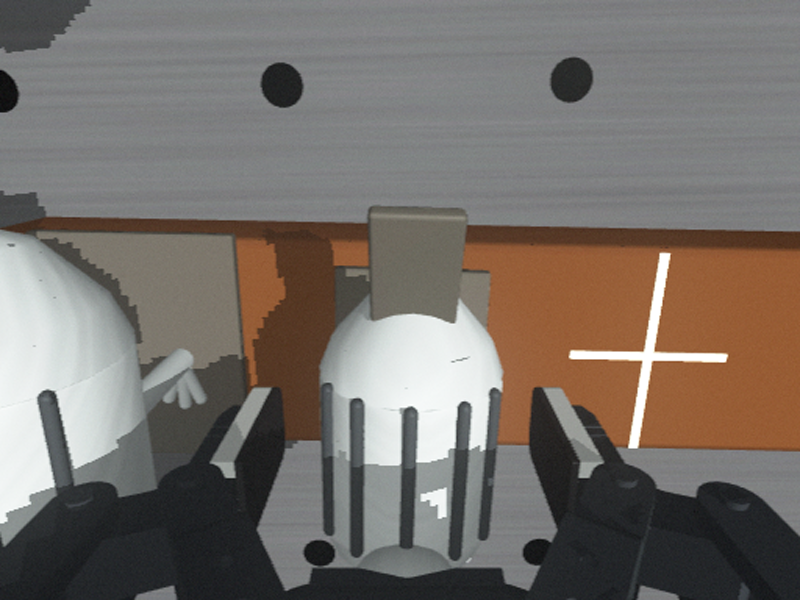

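Call:
drive_tool --increments '[{"claw": 7.5, "dx": 0, "dy": 0, "dz": -1.5, "yaw": 0}, {"claw": 7.5, "dx": 0, "dy": 0, "dz": -2.5, "yaw": 0}, {"claw": 7.5, "dx": 0, "dy": 0, "dz": -4, "yaw": 0}, {"claw": 8.5, "dx": 0, "dy": 0, "dz": -4, "yaw": 0}, {"claw": 8.5, "dx": 0, "dy": 0, "dz": -3, "yaw": 0}, {"claw": 8.5, "dx": 0, "dy": 0, "dz": 0, "yaw": 0}]'

```text
clock: 9.9
position: [0.625, -0.1707, 0.2561]
tcp_rot: [-3.128, 0.01, 1.555]
force: [1.2, -0.3, 0.5]
grip_width: 0.0848
```

```bash
python3 snap.py w9; python3 go.py .55,-.02,.25,1.9 .4403,.1185,.25,2.258
```

```text
9.9 [-0.261  0.414  0.102  1.269 -0.013 -0.244] [ 0.62497442 -0.17071734  0.25609941] [-3.12814521  0.00965087  1.55456294]
9.95 [ 0.6243 -0.1706  0.2542] [-3.126  0.009  1.555] F [-0.4 -0.2 -0.8] 0.0853 q6 -0.24
4 [{'dx': 3.73, 'dy': -1.92, 'dz': 0.1, 'yaw': -0.086}, {'dx': 3.89, 'dy': -1.59, 'dz': 0.1, 'yaw': -0.086}, {'dx': 4.01, 'dy': -1.25, 'dz': 0.1, 'yaw': -0.086}, {'dx': 4.1, 'dy': -0.9, 'dz': 0.1, 'yaw': -0.086}]
4 [{'dx': 4.16, 'dy': -1.48, 'dz': -0.0, 'yaw': -0.09}, {'dx': 4.28, 'dy': -1.1, 'dz': -0.0, 'yaw': -0.09}, {'dx': 4.36, 'dy': -0.71, 'dz': -0.0, 'yaw': -0.09}, {'dx': 4.41, 'dy': -0.32, 'dz': -0.0, 'yaw': -0.09}]
```

View pics/w9.png

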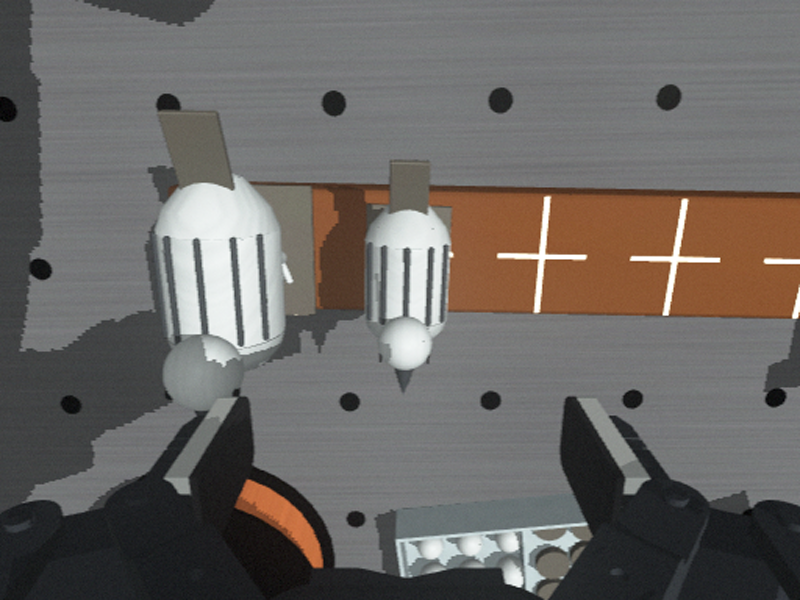

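```bash
python3 crop.py w9 220,90,140 pics/w9c.png; python3 rel.py w9 "(369,205)" "(451,207)" "(542,257)" .064 .045 -1; python3 rel.py w9 "(369,205)" "(451,207)" "(676,259.5)" .064 .045 -2
```

```text
scale 5.714285714285714
width 0.05021535557786535 yaw -0.03921051688940836 cen [ 0.62301752 -0.17162012] mark [ 0.62236122 -0.171655  ] err(cen-mark) mm [0.65630201 0.03488627]
width 0.05021535557786535 yaw -0.03921051688940836 cen [ 0.62301752 -0.17162012] mark [ 0.62220357 -0.17141127] err(cen-mark) mm [ 0.81395348 -0.20884877]
```

View pics/w9c.png

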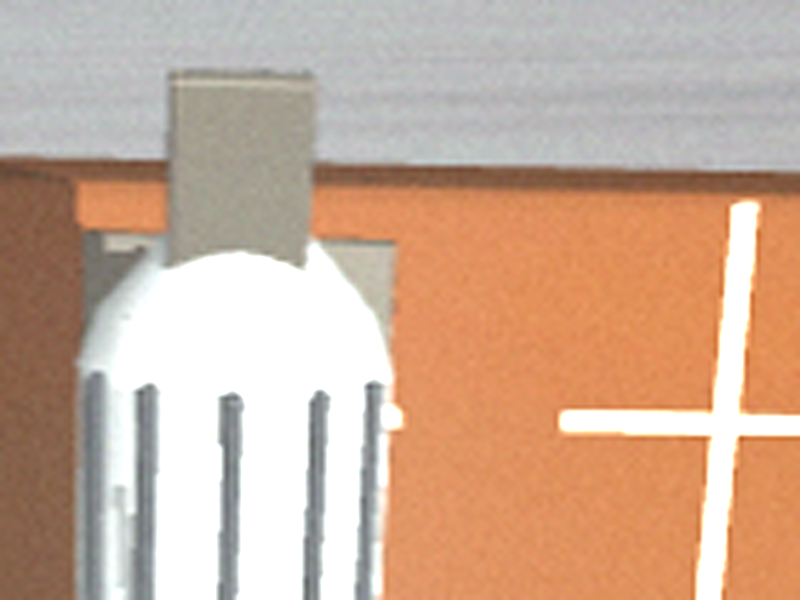

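Call:
drive_tool --increments '[{"claw": 8.5, "dx": 3.7, "dy": -1.9, "dz": 0, "yaw": -0.086}, {"claw": 8.5, "dx": 3.9, "dy": -1.6, "dz": 0, "yaw": -0.086}, {"claw": 8.5, "dx": 4.0, "dy": -1.3, "dz": 0, "yaw": -0.086}, {"claw": 8.5, "dx": 4.1, "dy": -0.9, "dz": 0, "yaw": -0.086}, {"claw": 8.5, "dx": 4.2, "dy": -1.5, "dz": 0, "yaw": -0.09}, {"claw": 8.5, "dx": 4.3, "dy": -1.1, "dz": 0, "yaw": -0.09}, {"claw": 8.5, "dx": 4.4, "dy": -0.7, "dz": 0, "yaw": -0.09}, {"claw": 8.5, "dx": 4.4, "dy": -0.3, "dz": 0, "yaw": -0.09}, {"claw": 8.5, "dx": 0, "dy": 0, "dz": 0, "yaw": 0}]'

```text
clock: 10.85
position: [0.4253, 0.1251, 0.2459]
tcp_rot: [-3.115, -0.012, 2.284]
force: [-1.0, -1.0, -0.4]
grip_width: 0.085
```

```bash
python3 go.py .4403,.1185,.2,2.258 .4403,.1185,.10,2.258
```

```text
10.85 [0.4253 0.1251 0.2459] [-3.115 -0.012  2.284] F [-1.  -1.  -0.4] 0.085 q6 -0.43
2 [{'dx': -0.74, 'dy': 0.35, 'dz': 2.29, 'yaw': 0.013}, {'dx': -0.73, 'dy': 0.36, 'dz': 2.29, 'yaw': 0.013}]
3 x {'dx': 0.0, 'dy': 0.0, 'dz': 3.33, 'yaw': -0.0}
```

Call:
drive_tool --increments '[{"claw": 8.5, "dx": -0.7, "dy": 0.4, "dz": 2, "yaw": 0.013}, {"claw": 8.5, "dx": -0.7, "dy": 0.4, "dz": 2, "yaw": 0.013}, {"claw": 8.5, "dx": 0, "dy": 0, "dz": 2.5, "yaw": 0}, {"claw": 8.5, "dx": 0, "dy": 0, "dz": 2.5, "yaw": 0}, {"claw": 8.5, "dx": 0, "dy": 0, "dz": 1.5, "yaw": 0}, {"claw": 8.5, "dx": 0, "dy": 0, "dz": 0, "yaw": 0}]'

```text
clock: 11.45
position: [0.4351, 0.1178, 0.1339]
tcp_rot: [-3.11, -0.011, 2.258]
force: [-0.9, -0.2, 0.6]
grip_width: 0.0849
```

```bash
python3 go.py .4403,.1185,.051,2.258; python3 snap.py w10
```

```text
11.45 [0.4351 0.1178 0.1339] [-3.11  -0.011  2.258] F [-0.9 -0.2  0.6] 0.0849 q6 -0.42
2 x {'dx': -0.14, 'dy': 0.22, 'dz': 4.15, 'yaw': 0.0}
11.45 [ 0.266  0.15  -0.544  0.91  -0.002 -0.421] [0.43509205 0.11782716 0.13393005] [-3.11019713 -0.0113969   2.25829863]
```

View pics/w10.png

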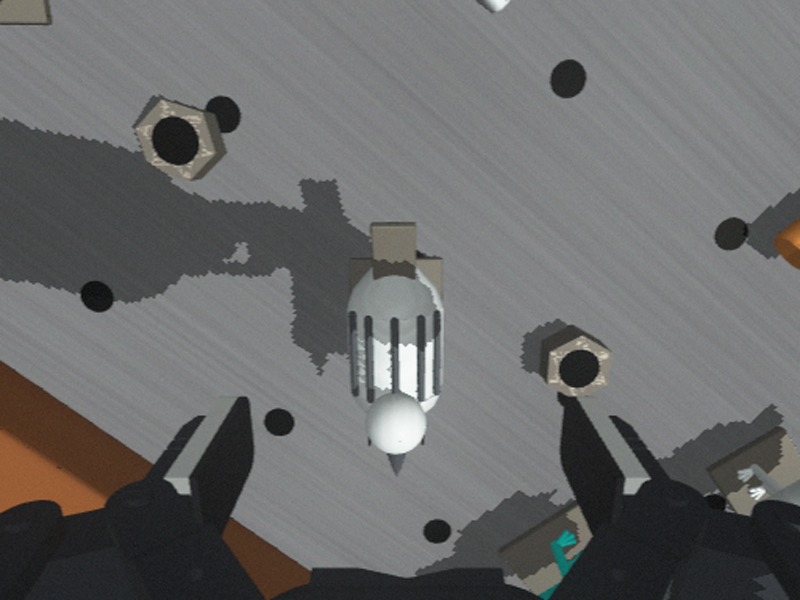

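Run:
```python
import pickle
from h import *
o,f=pickle.load(open("w10.pkl","rb"));c=cam(f,o)
B=lambda p,z:back(c,uncrop(p[0],1.5625,0),uncrop(p[1],1.5625,0),z)
a,b=B((349.5,259),.005),B((443.5,258.5),.005);v=b-a;y=np.arctan2(v[1],v[0])-np.pi/2
print(np.linalg.norm(v),y,((a+b)/2)[:2]+.0275*np.array([np.cos(y),np.sin(y)]))
for p in [(545,365),(605,365),(575,330),(575,390)]:
  n=B(p,.012)[:2]-np.array([.4403,.1185]);t=2.258;print("nut tool",n@[np.cos(t),np.sin(t)],n@[np.sin(t),-np.cos(t)])
```

```text
0.044613357569909896 0.6904271660979182 [0.44081986 0.11914238]
nut tool 0.07266223517373828 0.0251356788953106
nut tool 0.10221729030978595 0.02527126076150304
nut tool 0.08583497857409811 0.006983763094027525
nut tool 0.08860818492494528 0.03866186285987462
```

Call:
drive_tool --increments '[{"claw": 8.5, "dx": -0.2, "dy": 0.3, "dz": 2.5, "yaw": 0}, {"claw": 8.5, "dx": 0, "dy": 0, "dz": 2.5, "yaw": 0}, {"claw": 8.5, "dx": 0, "dy": 0, "dz": 2, "yaw": 0}, {"claw": 8.5, "dx": 0, "dy": 0, "dz": 0, "yaw": 0}]'

```text
clock: 11.9
position: [0.4408, 0.1175, 0.0663]
tcp_rot: [-3.116, -0.008, 2.256]
force: [-0.3, -0.4, -0.3]
grip_width: 0.085
```

```bash
python3 go.py .4408,.1191,.051,2.261
```

```text
11.9 [0.4408 0.1175 0.0663] [-3.116 -0.008  2.256] F [-0.3 -0.4 -0.3] 0.085 q6 -0.42
1 [{'dx': 0.12, 'dy': 0.1, 'dz': 1.53, 'yaw': -0.005}]
```

Call:
drive_tool --increments '[{"claw": 8.5, "dx": 0.1, "dy": 0.1, "dz": 1.0, "yaw": 0}, {"claw": 8.5, "dx": 0, "dy": 0, "dz": 0.8, "yaw": 0}, {"claw": 6, "dx": 0, "dy": 0, "dz": 0, "yaw": 0}, {"claw": 4.5, "dx": 0, "dy": 0, "dz": 0, "yaw": 0}, {"claw": 3, "dx": 0, "dy": 0, "dz": 0, "yaw": 0}, {"claw": 3, "dx": 0, "dy": 0, "dz": 0, "yaw": 0}, {"claw": 3, "dx": 0, "dy": 0, "dz": 0, "yaw": 0}, {"claw": 3, "dx": 0, "dy": 0, "dz": 0, "yaw": 0}]'

```text
clock: 12.7
position: [0.4442, 0.1196, 0.0516]
tcp_rot: [-3.122, -0.005, 2.256]
force: [0.3, 0.7, -0.8]
grip_width: 0.038
```

Call:
drive_tool --increments '[{"claw": 3, "dx": 0, "dy": 0, "dz": -1, "yaw": 0}, {"claw": 3, "dx": 0, "dy": 0, "dz": -2, "yaw": 0}, {"claw": 3, "dx": 0, "dy": 0, "dz": -3, "yaw": 0}, {"claw": 3, "dx": 0, "dy": 0, "dz": -3, "yaw": 0}, {"claw": 3, "dx": 0, "dy": 0, "dz": -3, "yaw": 0}, {"claw": 3, "dx": 0, "dy": 0, "dz": 0, "yaw": 0}]'

```text
clock: 13.3
position: [0.4449, 0.1201, 0.1779]
tcp_rot: [-3.119, -0.007, 2.256]
force: [1.4, -0.3, -1.5]
grip_width: 0.0376
```

```bash
python3 snap.py w11; python3 go.py .53,-.08,.17,1.545
```

```text
13.3 [ 0.266  0.12  -0.469  1.005 -0.003 -0.419] [0.44485155 0.12011453 0.17791119] [-3.11916252 -0.00661436  2.25587315]
13.35 [0.4439 0.1198 0.1761] [-3.117 -0.007  2.256] F [-0.2 -0.5 -1.2] 0.0375 q6 -0.42
6 [{'dx': -3.49, 'dy': -1.0, 'dz': 0.1, 'yaw': 0.118}, {'dx': -3.58, 'dy': -0.58, 'dz': 0.1, 'yaw': 0.118}, {'dx': -3.62, 'dy': -0.15, 'dz': 0.1, 'yaw': 0.118}, {'dx': -3.62, 'dy': 0.28, 'dz': 0.1, 'yaw': 0.118}, {'dx': -3.56, 'dy': 0.71, 'dz': 0.1, 'yaw': 0.118}, {'dx': -3.45, 'dy': 1.12, 'dz': 0.1, 'yaw': 0.118}]
```

View pics/w11.png

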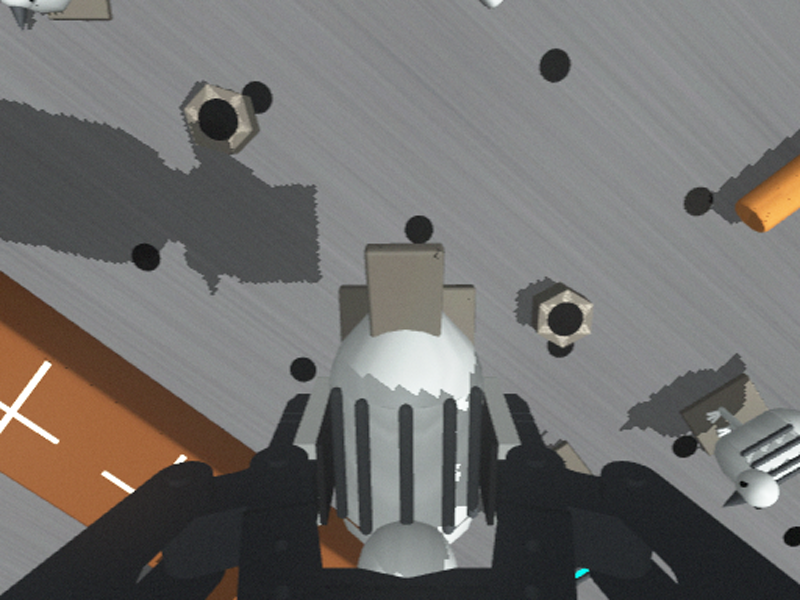

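```bash
python3 held.py w11 "(340,286)" "(475,286)" .046 .055
```

```text
width 0.04325930287970637 rot 1.0843714510344446e-05 centre tool xy [ 0.0009328  -0.00251537]
```

Call:
drive_tool --increments '[{"claw": 3, "dx": -3.5, "dy": -1.0, "dz": 0, "yaw": 0.118}, {"claw": 3, "dx": -3.6, "dy": -0.6, "dz": 0, "yaw": 0.118}, {"claw": 3, "dx": -3.6, "dy": -0.2, "dz": 0, "yaw": 0.118}, {"claw": 3, "dx": -3.6, "dy": 0.3, "dz": 0, "yaw": 0.118}, {"claw": 3, "dx": -3.6, "dy": 0.7, "dz": 0, "yaw": 0.118}, {"claw": 3, "dx": -3.4, "dy": 1.1, "dz": 0, "yaw": 0.118}, {"claw": 3, "dx": 0, "dy": 0, "dz": 0, "yaw": 0}]'

```text
clock: 14.05
position: [0.5261, -0.0868, 0.1694]
tcp_rot: [-3.11, 0.01, 1.524]
force: [-0.2, 0.8, -1.0]
grip_width: 0.0376
```

```bash
python3 go.py .625,-.0868,.13,1.536
```

```text
14.05 [ 0.5261 -0.0868  0.1694] [-3.11   0.01   1.524] F [-0.2  0.8 -1. ] 0.0376 q6 -0.11
3 [{'dx': 0.15, 'dy': 3.29, 'dz': 1.31, 'yaw': -0.004}, {'dx': 0.14, 'dy': 3.29, 'dz': 1.31, 'yaw': -0.004}, {'dx': 0.13, 'dy': 3.29, 'dz': 1.31, 'yaw': -0.004}]
```

Call:
drive_tool --increments '[{"claw": 3, "dx": 0.1, "dy": 3.4, "dz": 0, "yaw": -0.01}, {"claw": 3, "dx": 0.1, "dy": 3.4, "dz": 0, "yaw": 0}, {"claw": 3, "dx": 0, "dy": 3.4, "dz": 0, "yaw": 0}, {"claw": 3, "dx": 0, "dy": 0, "dz": 2, "yaw": 0}, {"claw": 3, "dx": 0, "dy": 0, "dz": 2, "yaw": 0}, {"claw": 3, "dx": 0, "dy": 0, "dz": 1.5, "yaw": 0}, {"claw": 3, "dx": 0, "dy": 0, "dz": 0, "yaw": 0}]'

```text
clock: 14.75
position: [0.6218, -0.087, 0.099]
tcp_rot: [-3.093, 0.006, 1.538]
force: [-0.2, 0.4, -2.2]
grip_width: 0.0376
```

```bash
python3 snap.py w12;python3 go.py .6280,-.0877,.0935,1.536
```

```text
14.75 [-0.134  0.499 -0.138  0.981 -0.011 -0.101] [ 0.62178505 -0.08700097  0.09900921] [-3.09304097  0.00623759  1.53822942]
14.8 [ 0.6223 -0.0871  0.1001] [-3.094  0.006  1.538] F [-1.3  0.5 -1. ] 0.0378 q6 -0.1
1 x {'dx': -0.05, 'dy': 0.57, 'dz': 0.66, 'yaw': 0.002}
```

View pics/w12.png

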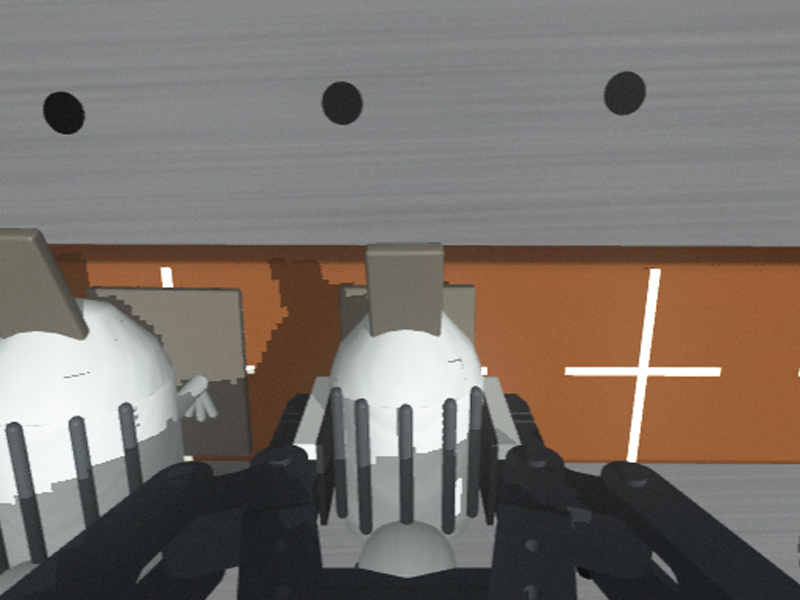

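Call:
drive_tool --increments '[{"claw": 3, "dx": 0, "dy": 0.5, "dz": 0.1, "yaw": 0}, {"claw": 3, "dx": 0, "dy": 0.0, "dz": 0.2, "yaw": 0}, {"claw": 3, "dx": 0, "dy": 0, "dz": 0.2, "yaw": 0}, {"claw": 3, "dx": 0, "dy": 0, "dz": 0.2, "yaw": 0}, {"claw": 3, "dx": 0, "dy": 0, "dz": 0, "yaw": 0}, {"claw": 3, "dx": 0, "dy": 0, "dz": 0, "yaw": 0}]'

```text
clock: 15.4
position: [0.6288, -0.0868, 0.0954]
tcp_rot: [-3.098, 0.006, 1.539]
force: [-0.2, -1.2, -1.4]
grip_width: 0.0379
```

```bash
python3 snap.py w13;python3 go.py .6280,-.0877,.0935,1.536
```

```text
15.4 [-0.132  0.51  -0.129  0.974 -0.011 -0.1  ] [ 0.62875086 -0.08684219  0.09541119] [-3.09811957  0.00648724  1.53938931]
15.45 [ 0.6287 -0.0868  0.0954] [-3.098  0.006  1.539] F [-1.  -0.3 -2.2] 0.0379 q6 -0.1
1 x {'dx': -0.09, 'dy': -0.07, 'dz': 0.19, 'yaw': 0.003}
```

View pics/w13.png

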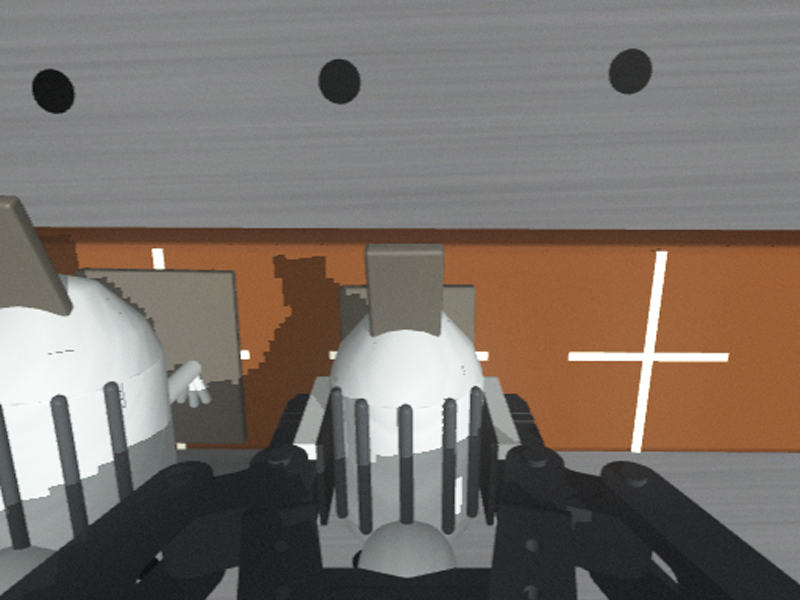

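```bash
python3 rel.py w13 "(340,286)" "(475,286)" "(649,356.5)" .055 .048 -1;  python3 rel.py w13 "(340,286)" "(475,286)" "(409.5,355.5)" .055 .048 0
```

```text
width 0.043975762628793005 yaw -0.02965185556974016 cen [ 0.62481116 -0.08683659] mark [ 0.62457729 -0.08673548] err(cen-mark) mm [ 0.23386982 -0.10110543]
width 0.043975762628793005 yaw -0.02965185556974016 cen [ 0.62481116 -0.08683659] mark [ 0.62475899 -0.08619101] err(cen-mark) mm [ 0.05216932 -0.64558033]
```

Call:
drive_tool --increments '[{"claw": 3, "dx": 0, "dy": 0, "dz": 0.2, "yaw": 0}, {"claw": 3, "dx": 0, "dy": 0, "dz": 0.2, "yaw": 0}, {"claw": 3, "dx": 0, "dy": 0, "dz": 0.2, "yaw": 0}, {"claw": 3, "dx": 0, "dy": 0, "dz": 0.2, "yaw": 0}]'

```text
clock: 15.85
position: [0.6285, -0.087, 0.0912]
tcp_rot: [-3.1, 0.007, 1.539]
force: [-6.4, 1.3, 16.6]
grip_width: 0.0378
```

Contact at 17 N, so I'm releasing.

Call:
drive_tool --increments '[{"claw": 4.3, "dx": 0, "dy": 0, "dz": 0, "yaw": 0}, {"claw": 5.0, "dx": 0, "dy": 0, "dz": 0, "yaw": 0}, {"claw": 6.5, "dx": 0, "dy": 0, "dz": 0, "yaw": 0}, {"claw": 6.5, "dx": 0, "dy": 0, "dz": 0, "yaw": 0}, {"claw": 6.5, "dx": 0, "dy": 0, "dz": -1, "yaw": 0}, {"claw": 6.5, "dx": 0, "dy": 0, "dz": -2, "yaw": 0}, {"claw": 6.5, "dx": 0, "dy": 0, "dz": -4, "yaw": 0}, {"claw": 8.5, "dx": 0, "dy": 0, "dz": -4, "yaw": 0}, {"claw": 8.5, "dx": 0, "dy": 0, "dz": -4, "yaw": 0}, {"claw": 8.5, "dx": 0, "dy": 0, "dz": 0, "yaw": 0}]'

```text
clock: 16.85
position: [0.634, -0.0861, 0.2479]
tcp_rot: [-3.098, 0.006, 1.539]
force: [1.6, -0.7, -0.1]
grip_width: 0.085
```

```bash
python3 snap.py w14; python3 go.py .52,.17,.25,1.4 .3868,.3306,.25,1.32
```

```text
16.85 [-0.13   0.429  0.105  1.29  -0.011 -0.098] [ 0.63395973 -0.08605361  0.24794182] [-3.09760717  0.00640023  1.53922298]
16.9 [ 0.6329 -0.0859  0.2453] [-3.094  0.006  1.539] F [-0.4  0.4  0.6] 0.0847 q6 -0.1
7 [{'dx': 3.6, 'dy': -1.73, 'dz': -0.07, 'yaw': 0.02}, {'dx': 3.57, 'dy': -1.8, 'dz': -0.07, 'yaw': 0.02}, {'dx': 3.53, 'dy': -1.87, 'dz': -0.07, 'yaw': 0.02}, {'dx': 3.49, 'dy': -1.94, 'dz': -0.07, 'yaw': 0.02}, {'dx': 3.45, 'dy': -2.01, 'dz': -0.07, 'yaw': 0.02}, {'dx': 3.41, 'dy': -2.08, 'dz': -0.07, 'yaw': 0.02}, {'dx': 3.37, 'dy': -2.14, 'dz': -0.07, 'yaw': 0.02}]
5 [{'dx': 2.71, 'dy': -3.17, 'dz': -0.0, 'yaw': 0.016}, {'dx': 2.66, 'dy': -3.21, 'dz': -0.0, 'yaw': 0.016}, {'dx': 2.61, 'dy': -3.26, 'dz': -0.0, 'yaw': 0.016}, {'dx': 2.56, 'dy': -3.3, 'dz': -0.0, 'yaw': 0.016}, {'dx': 2.5, 'dy': -3.34, 'dz': -0.0, 'yaw': 0.016}]
```

View pics/w14.png

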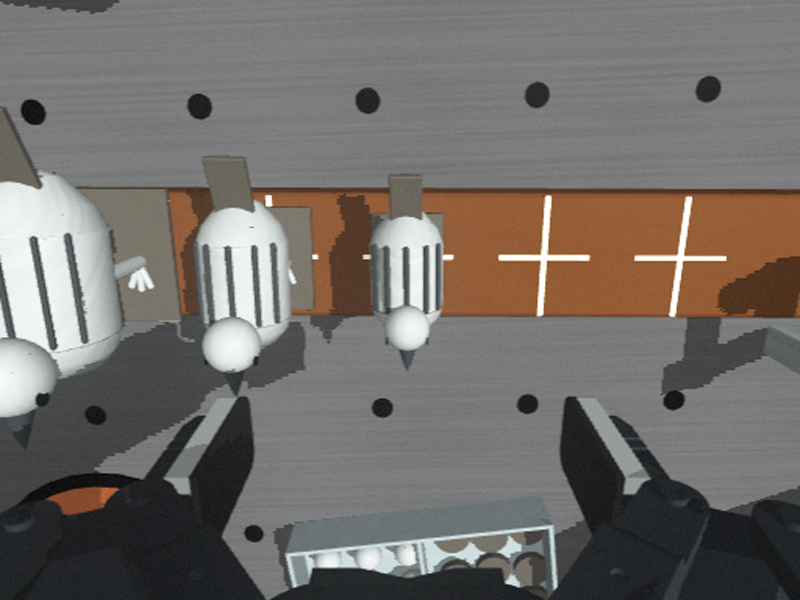

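```bash
python3 rel.py w14 "(372,213.5)" "(442.5,213.5)" "(544.5,258)" .055 .045 -1
```

```text
width 0.04240311207967733 yaw -0.030846840734102238 cen [ 0.62484682 -0.08691903] mark [ 0.62520205 -0.08642552] err(cen-mark) mm [-0.35523322 -0.49350747]
```

Call:
drive_tool --increments '[{"claw": 8.5, "dx": 3.6, "dy": -1.7, "dz": 0, "yaw": 0.02}, {"claw": 8.5, "dx": 3.6, "dy": -1.8, "dz": 0, "yaw": 0.02}, {"claw": 8.5, "dx": 3.5, "dy": -1.9, "dz": 0, "yaw": 0.02}, {"claw": 8.5, "dx": 3.5, "dy": -1.9, "dz": 0, "yaw": 0.02}, {"claw": 8.5, "dx": 3.5, "dy": -2.0, "dz": 0, "yaw": 0.02}, {"claw": 8.5, "dx": 3.4, "dy": -2.1, "dz": 0, "yaw": 0.02}, {"claw": 8.5, "dx": 3.4, "dy": -2.1, "dz": 0, "yaw": 0.02}, {"claw": 8.5, "dx": 2.7, "dy": -3.2, "dz": 0, "yaw": 0.016}, {"claw": 8.5, "dx": 2.7, "dy": -3.2, "dz": 0, "yaw": 0.016}, {"claw": 8.5, "dx": 2.6, "dy": -3.3, "dz": 0, "yaw": 0.016}, {"claw": 8.5, "dx": 2.6, "dy": -3.3, "dz": 0, "yaw": 0.016}, {"claw": 8.5, "dx": 2.5, "dy": -3.3, "dz": 0, "yaw": 0.016}, {"claw": 8.5, "dx": 0, "dy": 0, "dz": 0, "yaw": 0}]'

```text
clock: 18.2
position: [0.3752, 0.345, 0.2431]
tcp_rot: [-3.083, 0.027, 1.305]
force: [0.4, -0.8, 0.6]
grip_width: 0.0848
```

```bash
python3 go.py .3868,.3306,.15,1.32;python3 snap.py w15
```

```text
18.2 [0.3752 0.345  0.2431] [-3.083  0.027  1.305] F [ 0.4 -0.8  0.6] 0.0848 q6 0.99
3 [{'dx': -0.36, 'dy': 0.5, 'dz': 3.1, 'yaw': -0.005}, {'dx': -0.36, 'dy': 0.5, 'dz': 3.1, 'yaw': -0.005}, {'dx': -0.37, 'dy': 0.49, 'dz': 3.1, 'yaw': -0.005}]
18.2 [ 0.723  0.194 -0.227  1.204  0.034  0.988] [0.37523286 0.34499813 0.24305765] [-3.08276043  0.02706187  1.30533583]
```

View pics/w15.png

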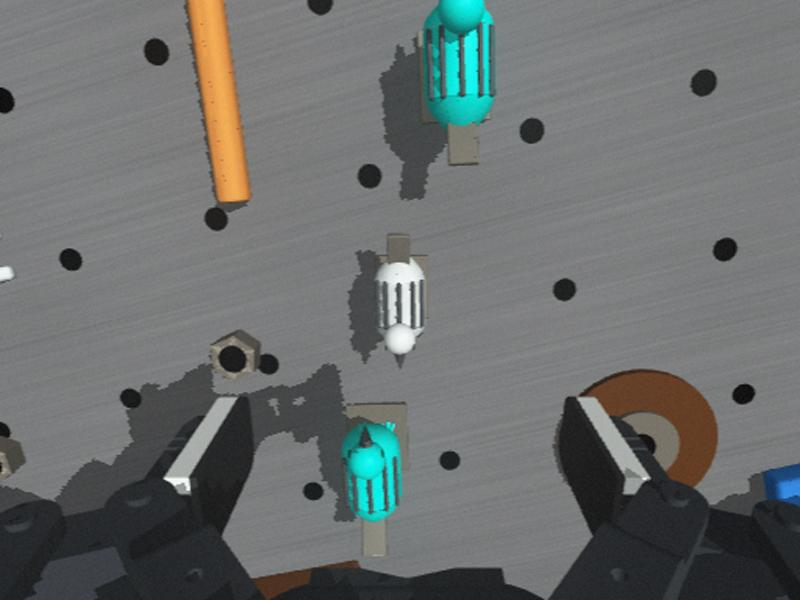

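Call:
drive_tool --increments '[{"claw": 8.5, "dx": 0, "dy": 0, "dz": 0, "yaw": 0}, {"claw": 8.5, "dx": 0, "dy": 0, "dz": 0, "yaw": 0}, {"claw": 8.5, "dx": 0, "dy": 0, "dz": 0, "yaw": 0}, {"claw": 8.5, "dx": 0, "dy": 0, "dz": 0, "yaw": 0}, {"claw": 8.5, "dx": 0, "dy": 0, "dz": 0, "yaw": 0}, {"claw": 8.5, "dx": 0, "dy": 0, "dz": 0, "yaw": 0}, {"claw": 8.5, "dx": 0, "dy": 0, "dz": 0, "yaw": 0}, {"claw": 8.5, "dx": 0, "dy": 0, "dz": 0, "yaw": 0}]'

```text
clock: 19.05
position: [0.3788, 0.3391, 0.2412]
tcp_rot: [-3.083, 0.032, 1.298]
force: [0.1, 0.6, 1.0]
grip_width: 0.0849
```

```bash
python3 go.py .3868,.3306,.15,1.32;python3 snap.py w15; python3 crop.py w15 210,130,110 pics/w15c.png
```

```text
19.05 [0.3788 0.3391 0.2412] [-3.083  0.032  1.298] F [0.1 0.6 1. ] 0.0849 q6 0.98
3 [{'dx': -0.2, 'dy': 0.33, 'dz': 3.04, 'yaw': -0.007}, {'dx': -0.2, 'dy': 0.33, 'dz': 3.04, 'yaw': -0.007}, {'dx': -0.21, 'dy': 0.33, 'dz': 3.04, 'yaw': -0.007}]
19.05 [ 0.711  0.196 -0.23   1.204  0.031  0.984] [0.37883865 0.33910857 0.24118402] [-3.08317603  0.03160709  1.29801064]
scale 7.2727272727272725
```

View pics/w15c.png

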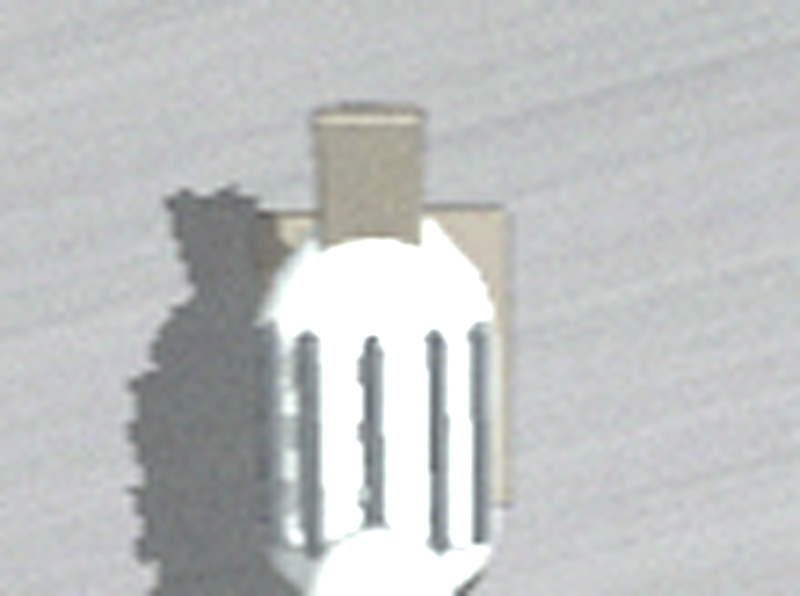

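Run:
```python
import pickle
from h import *
o,f=pickle.load(open("w15.pkl","rb"));c=cam(f,o)
s=800/110;B=lambda p:back(c,uncrop(p[0],s,210),uncrop(p[1],s,130),.005)
a,b,d=B((259,213)),B((510,208)),B((510,505));v=b-a;y=np.arctan2(v[1],v[0])-np.pi/2
print(np.linalg.norm(v),y,((a+b)/2)[:2]+.0225*np.array([np.cos(y),np.sin(y)]));v=d-b;print(np.linalg.norm(v),np.arctan2(v[1],v[0]))
```

```text
0.03640511797425826 -0.24734937391644807 [0.38686874 0.33173652]
0.04473953709964784 -0.2584907685313905
```

Call:
drive_tool --increments '[{"claw": 8.5, "dx": -0.3, "dy": 0.5, "dz": 1.5, "yaw": -0.02}, {"claw": 8.5, "dx": -0.3, "dy": 0.5, "dz": 2.5, "yaw": 0}, {"claw": 8.5, "dx": 0, "dy": 0, "dz": 2.5, "yaw": 0}, {"claw": 8.5, "dx": 0, "dy": 0, "dz": 2.5, "yaw": 0}, {"claw": 8.5, "dx": 0, "dy": 0, "dz": 1.5, "yaw": 0}, {"claw": 8.5, "dx": 0, "dy": 0, "dz": 0, "yaw": 0}, {"claw": 8.5, "dx": 0, "dy": 0, "dz": 0, "yaw": 0}]'

```text
clock: 19.8
position: [0.3812, 0.3303, 0.1343]
tcp_rot: [-3.085, 0.027, 1.32]
force: [0.3, 0.8, 0.5]
grip_width: 0.0847
```

```bash
python3 go.py .3868,.3312,.043,1.319
```

```text
19.8 [0.3812 0.3303 0.1343] [-3.085  0.027  1.32 ] F [0.3 0.8 0.5] 0.0847 q6 0.95
3 x {'dx': 0.07, 'dy': 0.17, 'dz': 3.04, 'yaw': 0.0}
```

Call:
drive_tool --increments '[{"claw": 8.5, "dx": 0, "dy": 0.3, "dz": 2, "yaw": 0}, {"claw": 8.5, "dx": 0, "dy": 0.2, "dz": 2, "yaw": 0}, {"claw": 8.5, "dx": 0, "dy": 0.2, "dz": 2, "yaw": 0}, {"claw": 8.5, "dx": 0, "dy": 0.1, "dz": 1.5, "yaw": 0}, {"claw": 8.5, "dx": 0, "dy": 0, "dz": 0, "yaw": 0}]'

```text
clock: 20.3
position: [0.3891, 0.3315, 0.0633]
tcp_rot: [-3.092, 0.018, 1.32]
force: [0.5, 0.1, 0.9]
grip_width: 0.0854
```

```bash
python3 go.py .3868,.3312,.043,1.319
```

```text
20.3 [0.3891 0.3315 0.0633] [-3.092  0.018  1.32 ] F [0.5 0.1 0.9] 0.0854 q6 0.94
1 x {'dx': -0.09, 'dy': -0.22, 'dz': 2.03, 'yaw': 0.001}
```

Call:
drive_tool --increments '[{"claw": 8.5, "dx": 0, "dy": -0.2, "dz": 1, "yaw": 0}, {"claw": 8.5, "dx": 0, "dy": 0, "dz": 0.8, "yaw": 0}, {"claw": 8.5, "dx": 0, "dy": 0, "dz": 0.4, "yaw": 0}, {"claw": 8.5, "dx": 0, "dy": 0, "dz": 0, "yaw": 0}]'

```text
clock: 20.7
position: [0.3879, 0.334, 0.0432]
tcp_rot: [-3.095, 0.013, 1.321]
force: [-0.1, 0.1, -0.9]
grip_width: 0.0848
```

```bash
python3 go.py .3868,.3312,.043,1.319
```

```text
20.7 [0.3879 0.334  0.0432] [-3.095  0.013  1.321] F [-0.1  0.1 -0.9] 0.0848 q6 0.94
1 x {'dx': -0.3, 'dy': -0.04, 'dz': 0.02, 'yaw': 0.002}
```

Call:
drive_tool --increments '[{"claw": 8.5, "dx": -0.3, "dy": 0, "dz": 0, "yaw": 0}, {"claw": 6, "dx": 0, "dy": 0, "dz": 0, "yaw": 0}, {"claw": 4, "dx": 0, "dy": 0, "dz": 0, "yaw": 0}, {"claw": 2.5, "dx": 0, "dy": 0, "dz": 0, "yaw": 0}, {"claw": 2.5, "dx": 0, "dy": 0, "dz": 0, "yaw": 0}, {"claw": 2.5, "dx": 0, "dy": 0, "dz": 0, "yaw": 0}, {"claw": 2.5, "dx": 0, "dy": 0, "dz": 0, "yaw": 0}, {"claw": 2.5, "dx": 0, "dy": 0, "dz": 0, "yaw": 0}]'

```text
clock: 21.5
position: [0.3879, 0.3315, 0.0447]
tcp_rot: [-3.096, 0.012, 1.321]
force: [-0.9, 0.5, 0.5]
grip_width: 0.0303
```

Call:
drive_tool --increments '[{"claw": 2.5, "dx": 0, "dy": 0, "dz": -1, "yaw": 0}, {"claw": 2.5, "dx": 0, "dy": 0, "dz": -2, "yaw": 0}, {"claw": 2.5, "dx": 0, "dy": 0, "dz": -3, "yaw": 0}, {"claw": 2.5, "dx": 0, "dy": 0, "dz": -3, "yaw": 0}, {"claw": 2.5, "dx": 0, "dy": 0, "dz": -3, "yaw": 0}, {"claw": 2.5, "dx": 0, "dy": 0, "dz": -3, "yaw": 0}, {"claw": 2.5, "dx": 0, "dy": 0, "dz": -2, "yaw": 0}, {"claw": 2.5, "dx": 0, "dy": 0, "dz": 0, "yaw": 0}]'

```text
clock: 22.3
position: [0.3946, 0.33, 0.2237]
tcp_rot: [-3.094, 0.015, 1.321]
force: [0.1, -0.2, -2.1]
grip_width: 0.0302
```

```bash
python3 snap.py w16; python3 go.py .46,.20,.19,1.45 .53,.0,.17,1.536
```

```text
22.3 [ 0.679  0.201 -0.263  1.147  0.029  0.929] [0.39464679 0.3300033  0.22367752] [-3.09391553  0.014628    1.32067879]
22.35 [0.3941 0.3296 0.2223] [-3.093  0.016  1.321] F [ 0.1 -0.2 -1.5] 0.0307 q6 0.93
4 [{'dx': -2.73, 'dy': 2.4, 'dz': 0.81, 'yaw': -0.032}, {'dx': -2.81, 'dy': 2.31, 'dz': 0.81, 'yaw': -0.032}, {'dx': -2.88, 'dy': 2.22, 'dz': 0.81, 'yaw': -0.032}, {'dx': -2.95, 'dy': 2.12, 'dz': 0.81, 'yaw': -0.032}]
5 [{'dx': -3.8, 'dy': 1.87, 'dz': 0.4, 'yaw': -0.017}, {'dx': -3.83, 'dy': 1.81, 'dz': 0.4, 'yaw': -0.017}, {'dx': -3.86, 'dy': 1.74, 'dz': 0.4, 'yaw': -0.017}, {'dx': -3.89, 'dy': 1.67, 'dz': 0.4, 'yaw': -0.017}, {'dx': -3.92, 'dy': 1.61, 'dz': 0.4, 'yaw': -0.017}]
```

View pics/w16.png

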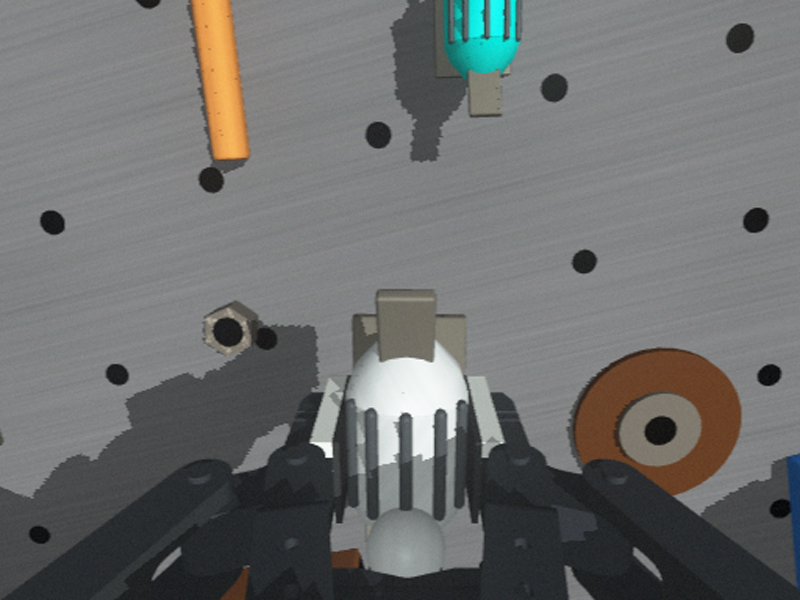

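Call:
drive_tool --increments '[{"claw": 2.5, "dx": -2.7, "dy": 2.4, "dz": 0.3, "yaw": -0.032}, {"claw": 2.5, "dx": -2.8, "dy": 2.3, "dz": 0.3, "yaw": -0.032}, {"claw": 2.5, "dx": -2.9, "dy": 2.2, "dz": 0.3, "yaw": -0.032}, {"claw": 2.5, "dx": -3.0, "dy": 2.1, "dz": 0.3, "yaw": -0.032}, {"claw": 2.5, "dx": -3.8, "dy": 1.9, "dz": 0.3, "yaw": -0.017}, {"claw": 2.5, "dx": -3.8, "dy": 1.8, "dz": 0.3, "yaw": -0.017}, {"claw": 2.5, "dx": -3.9, "dy": 1.7, "dz": 0.3, "yaw": -0.017}, {"claw": 2.5, "dx": -3.9, "dy": 1.7, "dz": 0.3, "yaw": -0.017}, {"claw": 2.5, "dx": -3.9, "dy": 1.6, "dz": 0.3, "yaw": -0.017}, {"claw": 2.5, "dx": 0, "dy": 0, "dz": 0, "yaw": 0}, {"claw": 2.5, "dx": 0, "dy": 0, "dz": 0, "yaw": 0}]'

```text
clock: 23.45
position: [0.5245, -0.0127, 0.1711]
tcp_rot: [-3.069, 0.008, 1.547]
force: [-0.6, 0.3, -1.3]
grip_width: 0.0303
```

```bash
python3 held.py w16 "(352,316)" "(466,315)" .039 .045; python3 go.py .6278,-.002,.17,1.536
python3 - <<'E'
from cell import arm
import cv2
f=arm.grab_frame("top");cv2.imwrite("pics/t2.png",cv2.resize(f["img"][:,:,::-1],(800,600)))
E
```

```text
width 0.0356141815018944 rot -0.009481443709671515 centre tool xy [ 0.00059549 -0.00011265]
23.45 [ 0.5245 -0.0127  0.1711] [-3.069  0.008  1.547] F [-0.6  0.3 -1.3] 0.0303 q6 0.0
3 [{'dx': 0.44, 'dy': 3.43, 'dz': 0.04, 'yaw': 0.004}, {'dx': 0.45, 'dy': 3.43, 'dz': 0.04, 'yaw': 0.004}, {'dx': 0.46, 'dy': 3.43, 'dz': 0.04, 'yaw': 0.004}]
```

View pics/t2.png

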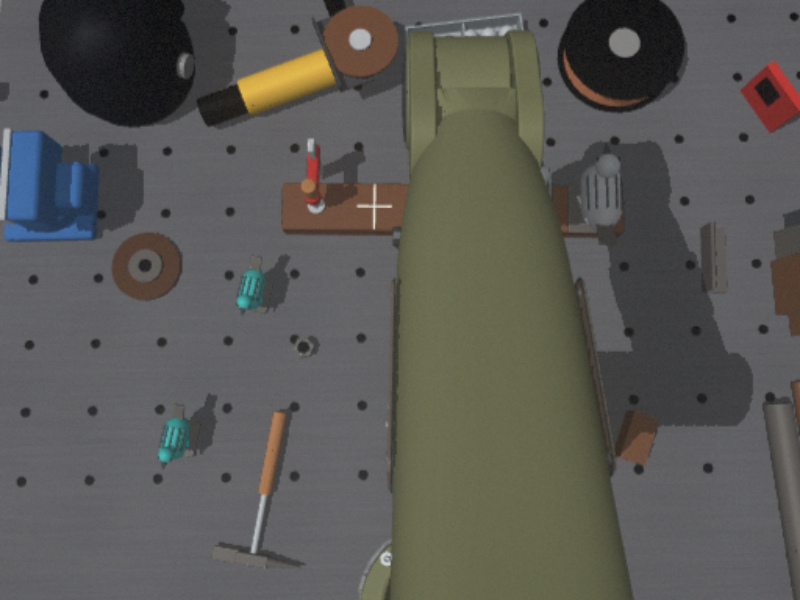

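Call:
drive_tool --increments '[{"claw": 2.5, "dx": 0.1, "dy": 1, "dz": 0, "yaw": 0}, {"claw": 2.5, "dx": 0.1, "dy": 1, "dz": 0, "yaw": 0}, {"claw": 2.5, "dx": 0.1, "dy": 1, "dz": 0, "yaw": 0}, {"claw": 2.5, "dx": 0.1, "dy": 1, "dz": 0, "yaw": 0}, {"claw": 2.5, "dx": 0.2, "dy": 1, "dz": 0, "yaw": 0}, {"claw": 2.5, "dx": 0.2, "dy": 1, "dz": 0, "yaw": 0}, {"claw": 2.5, "dx": 0.2, "dy": 1, "dz": 0, "yaw": 0.01}]'

```text
clock: 24.2
position: [0.5991, 0.0019, 0.1649]
tcp_rot: [-3.069, 0.008, 1.544]
force: [-1.4, 0.5, -1.0]
grip_width: 0.0305
```

Call:
drive_tool --increments '[{"claw": 2.5, "dx": -0.1, "dy": 1, "dz": 1, "yaw": 0}, {"claw": 2.5, "dx": -0.1, "dy": 1, "dz": 1, "yaw": 0}, {"claw": 2.5, "dx": -0.1, "dy": 1, "dz": 1, "yaw": 0}, {"claw": 2.5, "dx": -0.1, "dy": 0.6, "dz": 1, "yaw": 0}, {"claw": 2.5, "dx": 0, "dy": 0, "dz": 1, "yaw": 0}, {"claw": 2.5, "dx": 0, "dy": 0, "dz": 1, "yaw": 0}, {"claw": 2.5, "dx": 0, "dy": 0, "dz": 0.6, "yaw": 0}, {"claw": 2.5, "dx": 0, "dy": 0, "dz": 0, "yaw": 0}, {"claw": 2.5, "dx": 0, "dy": 0, "dz": 0, "yaw": 0}]'

```text
clock: 25.1
position: [0.6318, -0.0043, 0.0876]
tcp_rot: [-3.064, 0.009, 1.543]
force: [-0.9, 0.1, -1.8]
grip_width: 0.0306
```

```bash
python3 go.py .6307,-.0026,.089,1.541; python3 snap.py w17
```

```text
25.1 [ 0.6318 -0.0043  0.0876] [-3.064  0.009  1.543] F [-0.9  0.1 -1.8] 0.0306 q6 0.02
1 x {'dx': 0.17, 'dy': -0.12, 'dz': -0.14, 'yaw': 0.002}
25.1 [-0.004  0.539 -0.103  1.007 -0.007  0.025] [ 0.63183535 -0.00431489  0.08764878] [-3.06425944  0.00856963  1.54311742]
```

View pics/w17.png

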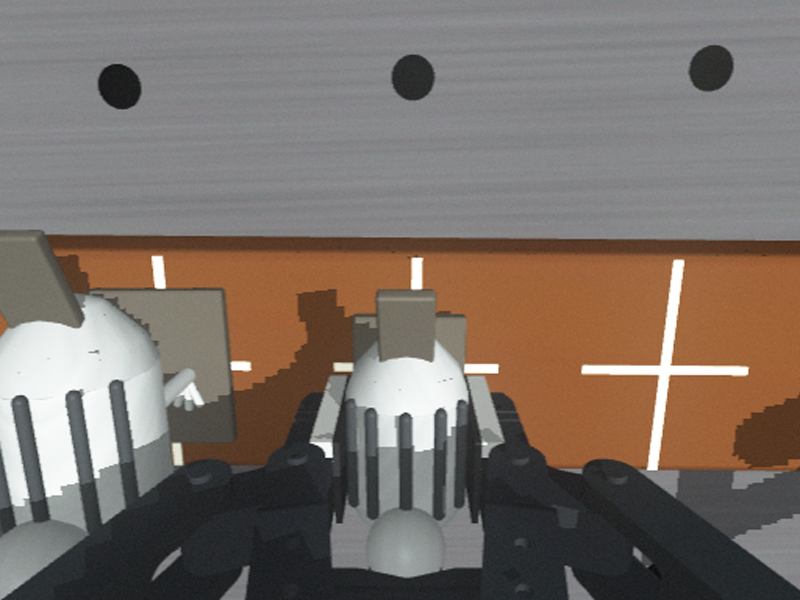

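```bash
python3 rel.py w17 "(353,316)" "(466,315.5)" "(665,370.5)" .045 .047 -1;python3 rel.py w17 "(353,316)" "(466,315.5)" "(416,367.5)" .045 .047 0
```

```text
width 0.036060176340946 yaw -0.02058105581519475 cen [ 0.62982879 -0.0036637 ] mark [ 0.62777789 -0.00202629] err(cen-mark) mm [ 2.05089716 -1.63741778]
width 0.036060176340946 yaw -0.02058105581519475 cen [ 0.62982879 -0.0036637 ] mark [ 0.62762785 -0.0015335 ] err(cen-mark) mm [ 2.20094041 -2.13020236]
```

Call:
drive_tool --increments '[{"claw": 2.5, "dx": 0.2, "dy": -0.2, "dz": 0, "yaw": 0.013}, {"claw": 2.5, "dx": 0, "dy": 0, "dz": 0, "yaw": 0}]'

```text
clock: 25.35
position: [0.6303, -0.002, 0.0891]
tcp_rot: [-3.066, 0.01, 1.529]
force: [-0.2, 0.6, -0.7]
grip_width: 0.0303
```

```bash
python3 snap.py w18
```

```text
25.35 [-0.     0.533 -0.108  1.005 -0.006  0.042] [ 0.6303242  -0.00203885  0.08908233] [-3.06619926  0.00952612  1.52903752]
```

View pics/w18.png

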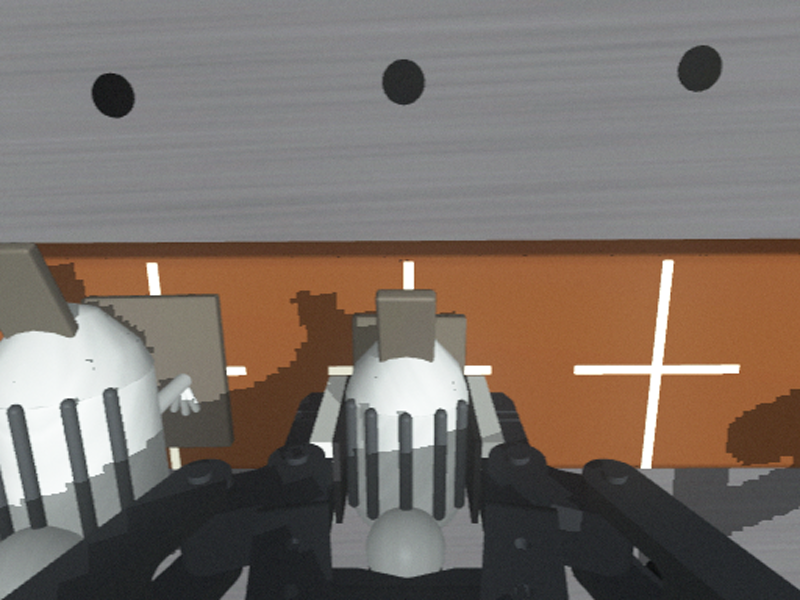

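```bash
python3 rel.py w18 "(353,316)" "(466,315.5)" "(657,370)" .045 .0495 -1;python3 rel.py w18 "(353,316)" "(466,315.5)" "(409.5,370)" .045 .0495 0
```

```text
width 0.03581829865933114 yaw -0.03436768996056177 cen [ 0.62809021 -0.00139375] mark [ 0.62785284 -0.00189366] err(cen-mark) mm [0.23736936 0.4999164 ]
width 0.03581829865933114 yaw -0.03436768996056177 cen [ 0.62809021 -0.00139375] mark [ 0.62762743 -0.00154147] err(cen-mark) mm [0.46277783 0.14771948]
```

Call:
drive_tool --increments '[{"claw": 2.5, "dx": 0, "dy": 0, "dz": 0.2, "yaw": 0}, {"claw": 2.5, "dx": 0, "dy": 0, "dz": 0.2, "yaw": 0}, {"claw": 2.5, "dx": 0, "dy": 0, "dz": 0.2, "yaw": 0}]'

```text
clock: 25.7
position: [0.6307, -0.002, 0.0848]
tcp_rot: [-3.068, 0.009, 1.53]
force: [-6.5, 0.6, 18.0]
grip_width: 0.0305
```

Call:
drive_tool --increments '[{"claw": 3.6, "dx": 0, "dy": 0, "dz": 0, "yaw": 0}, {"claw": 4.3, "dx": 0, "dy": 0, "dz": 0, "yaw": 0}, {"claw": 6.0, "dx": 0, "dy": 0, "dz": 0, "yaw": 0}, {"claw": 6.0, "dx": 0, "dy": 0, "dz": 0, "yaw": 0}, {"claw": 6.0, "dx": 0, "dy": 0, "dz": -1, "yaw": 0}, {"claw": 6.0, "dx": 0, "dy": 0, "dz": -1.5, "yaw": 0}, {"claw": 6.0, "dx": 0, "dy": 0, "dz": -2, "yaw": 0}, {"claw": 6.5, "dx": 0, "dy": 0, "dz": -3, "yaw": 0}, {"claw": 8.5, "dx": 0, "dy": 0, "dz": -3, "yaw": 0}, {"claw": 8.5, "dx": 0, "dy": 0, "dz": -3, "yaw": 0}, {"claw": 8.5, "dx": 0, "dy": 0, "dz": -2, "yaw": 0}, {"claw": 8.5, "dx": 0, "dy": 0, "dz": 0, "yaw": 0}, {"claw": 8.5, "dx": 0, "dy": 0, "dz": 0, "yaw": 0}]'

```text
clock: 27.0
position: [0.6425, -0.0011, 0.2495]
tcp_rot: [-3.07, 0.009, 1.529]
force: [-0.0, 1.0, -1.2]
grip_width: 0.085
```

```bash
python3 snap.py w19; python3 go.py .4295,-.0984,.24,2.246
```

```text
27.0 [ 1.000e-03  4.590e-01  1.520e-01  1.336e+00 -6.000e-03  4.300e-02] [ 0.64251711 -0.00111388  0.24954484] [-3.07017191  0.00939421  1.52925464]
27.05 [ 0.6425 -0.0011  0.2495] [-3.07   0.009  1.529] F [ 0.6 -0.4  0.5] 0.0848 q6 0.04
6 [{'dx': -1.77, 'dy': -3.48, 'dz': 0.16, 'yaw': -0.119}, {'dx': -1.34, 'dy': -3.67, 'dz': 0.16, 'yaw': -0.119}, {'dx': -0.89, 'dy': -3.8, 'dz': 0.16, 'yaw': -0.119}, {'dx': -0.43, 'dy': -3.88, 'dz': 0.16, 'yaw': -0.119}, {'dx': 0.03, 'dy': -3.9, 'dz': 0.16, 'yaw': -0.119}, {'dx': 0.5, 'dy': -3.87, 'dz': 0.16, 'yaw': -0.119}]
```

View pics/w19.png

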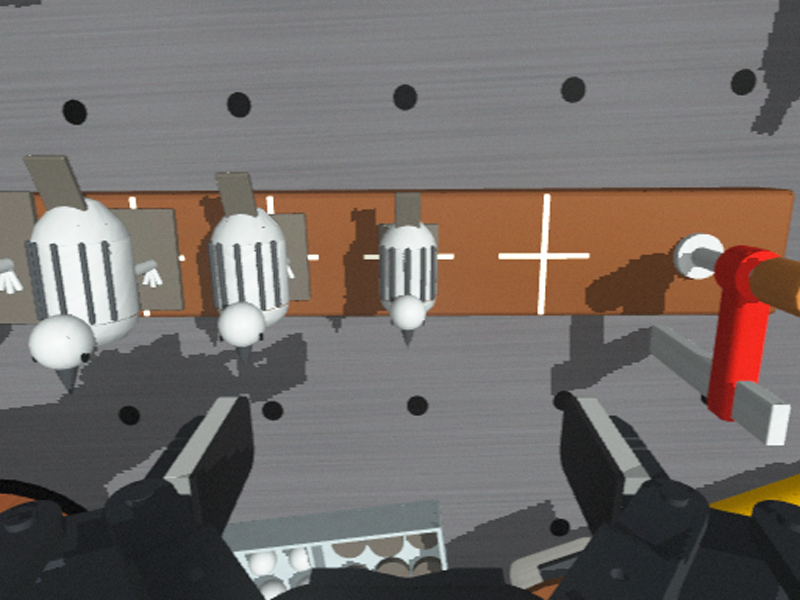

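```bash
python3 rel.py w19 "(380,223.5)" "(438,223.5)" "(545,256)" .045 .045 -1
python3 - <<'E'
from cell import arm
from h import *
plan(arm.get_obs(),[(.4295,-.0984,.24,2.246)],step=1.7)
E
```

```text
width 0.03532357733509408 yaw -0.040556173286396165 cen [ 0.62918724 -0.00127278] mark [ 0.62797885 -0.00114604] err(cen-mark) mm [ 1.20838502 -0.12674271]
14 [{'dx': -0.76, 'dy': -1.49, 'dz': 0.07, 'yaw': -0.051}, {'dx': -0.68, 'dy': -1.53, 'dz': 0.07, 'yaw': -0.051}, {'dx': -0.6, 'dy': -1.56, 'dz': 0.07, 'yaw': -0.051}, {'dx': -0.52, 'dy': -1.59, 'dz': 0.07, 'yaw': -0.051}, {'dx': -0.44, 'dy': -1.61, 'dz': 0.07, 'yaw': -0.051}, {'dx': -0.35, 'dy': -1.63, 'dz': 0.07, 'yaw': -0.051}, {'dx': -0.27, 'dy': -1.65, 'dz': 0.07, 'yaw': -0.051}, {'dx': -0.19, 'dy': -1.66, 'dz': 0.07, 'yaw': -0.051}, {'dx': -0.1, 'dy': -1.67, 'dz': 0.07, 'yaw': -0.051}, {'dx': -0.02, 'dy': -1.67, 'dz': 0.07, 'yaw': -0.051}, {'dx': 0.07, 'dy': -1.67, 'dz': 0.07, 'yaw': -0.051}, {'dx': 0.16, 'dy': -1.67, 'dz': 0.07, 'yaw': -0.051}, {'dx': 0.24, 'dy': -1.66, 'dz': 0.07, 'yaw': -0.051}, {'dx': 0.33, 'dy': -1.64, 'dz': 0.07, 'yaw': -0.051}]
```

Call:
drive_tool --increments '[{"claw": 8.5, "dx": -0.8, "dy": -1.5, "dz": 0.15, "yaw": -0.051}, {"claw": 8.5, "dx": -0.7, "dy": -1.5, "dz": 0.15, "yaw": -0.051}, {"claw": 8.5, "dx": -0.6, "dy": -1.6, "dz": 0.15, "yaw": -0.051}, {"claw": 8.5, "dx": -0.5, "dy": -1.6, "dz": 0.15, "yaw": -0.051}, {"claw": 8.5, "dx": -0.4, "dy": -1.6, "dz": 0.15, "yaw": -0.051}, {"claw": 8.5, "dx": -0.4, "dy": -1.6, "dz": 0.15, "yaw": -0.051}, {"claw": 8.5, "dx": -0.3, "dy": -1.6, "dz": 0.15, "yaw": -0.051}, {"claw": 8.5, "dx": -0.2, "dy": -1.7, "dz": 0.15, "yaw": -0.051}, {"claw": 8.5, "dx": -0.1, "dy": -1.7, "dz": 0.15, "yaw": -0.051}, {"claw": 8.5, "dx": 0, "dy": -1.7, "dz": 0.15, "yaw": -0.051}, {"claw": 8.5, "dx": 0.1, "dy": -1.7, "dz": 0.15, "yaw": -0.051}, {"claw": 8.5, "dx": 0.2, "dy": -1.7, "dz": 0.15, "yaw": -0.051}, {"claw": 8.5, "dx": 0.2, "dy": -1.7, "dz": 0.15, "yaw": -0.051}, {"claw": 8.5, "dx": 0.3, "dy": -1.6, "dz": 0.15, "yaw": -0.051}, {"claw": 8.5, "dx": 0, "dy": 0, "dz": 0, "yaw": 0}, {"claw": 8.5, "dx": 0, "dy": 0, "dz": 0, "yaw": 0}]'

```text
clock: 28.65
position: [0.4063, -0.1035, 0.2251]
tcp_rot: [-3.058, -0.068, 2.27]
force: [0.1, 0.4, -0.0]
grip_width: 0.0849
```

```bash
python3 snap.py w20; python3 go.py .4295,-.0984,.24,2.246
```

```text
28.65 [-0.23   0.077 -0.41   1.188 -0.026 -0.93 ] [ 0.40632619 -0.103468    0.22514846] [-3.05845726 -0.06750153  2.26955768]
28.7 [ 0.4063 -0.1034  0.2251] [-3.058 -0.068  2.27 ] F [-0.8  0.   0.2] 0.0849 q6 -0.93
1 [{'dx': -1.11, 'dy': 2.1, 'dz': -1.49, 'yaw': 0.024}]
```

View pics/w20.png

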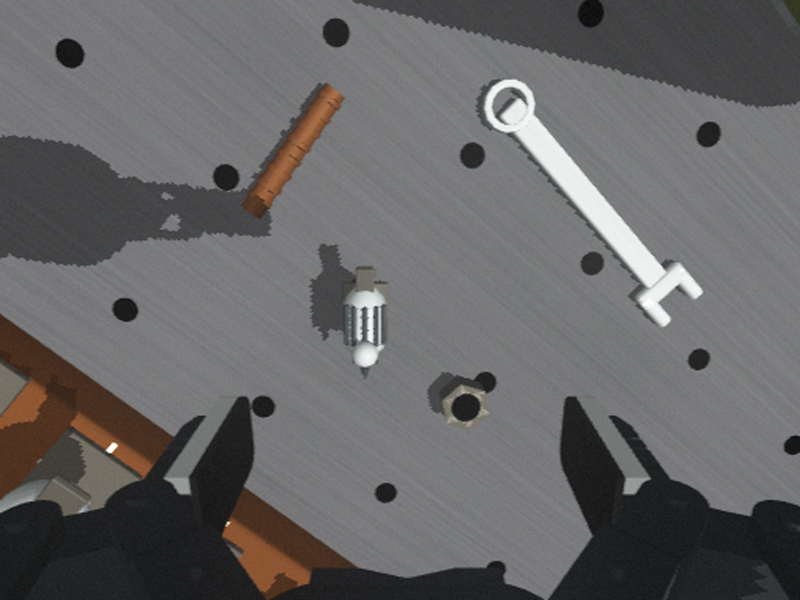

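Call:
drive_tool --increments '[{"claw": 8.5, "dx": 0, "dy": 0, "dz": -2.5, "yaw": 0}, {"claw": 8.5, "dx": 0, "dy": 0, "dz": -2.5, "yaw": 0}, {"claw": 8.5, "dx": 0, "dy": 0, "dz": -2.5, "yaw": 0}, {"claw": 8.5, "dx": 0, "dy": 0, "dz": -2.5, "yaw": 0}, {"claw": 8.5, "dx": 0, "dy": 0, "dz": -2.5, "yaw": 0}, {"claw": 8.5, "dx": 0, "dy": 0, "dz": -2.5, "yaw": 0}, {"claw": 8.5, "dx": 0, "dy": 0, "dz": 0, "yaw": 0}]'

```text
clock: 29.4
position: [0.4267, -0.1004, 0.3765]
tcp_rot: [-3.056, -0.072, 2.268]
force: [1.2, -0.3, -0.2]
grip_width: 0.0847
```

Call:
drive_tool --increments '[{"claw": 8.5, "dx": 0, "dy": 0, "dz": 5, "yaw": 0}, {"claw": 8.5, "dx": 0, "dy": 0, "dz": 5, "yaw": 0}, {"claw": 8.5, "dx": 0, "dy": 0, "dz": 5, "yaw": 0}, {"claw": 8.5, "dx": 0, "dy": 0, "dz": 0, "yaw": 0}]'

```text
clock: 29.8
position: [0.4125, -0.0992, 0.2226]
tcp_rot: [-3.058, -0.069, 2.269]
force: [-0.1, 0.2, -0.2]
grip_width: 0.085
```

Call:
drive_tool --increments '[{"claw": 8.5, "dx": -0.7, "dy": 1.0, "dz": 0, "yaw": 0.012}, {"claw": 8.5, "dx": -0.7, "dy": 1.2, "dz": 0, "yaw": 0.012}, {"claw": 8.5, "dx": 0, "dy": 0, "dz": 4, "yaw": 0}, {"claw": 8.5, "dx": 0, "dy": 0, "dz": 4, "yaw": 0}, {"claw": 8.5, "dx": 0, "dy": 0, "dz": 3.5, "yaw": 0}, {"claw": 8.5, "dx": 0, "dy": 0, "dz": 0, "yaw": 0}]'

```text
clock: 30.4
position: [0.448, -0.0972, 0.114]
tcp_rot: [-3.074, -0.048, 2.242]
force: [-0.5, -0.6, -0.0]
grip_width: 0.0847
```

Call:
drive_tool --increments '[{"claw": 8.5, "dx": 0.5, "dy": -0.7, "dz": -1.5, "yaw": 0}, {"claw": 8.5, "dx": 0.5, "dy": -0.7, "dz": -1.5, "yaw": 0}, {"claw": 8.5, "dx": 0.5, "dy": -0.7, "dz": -1.5, "yaw": 0}, {"claw": 8.5, "dx": 0.5, "dy": -0.7, "dz": -1.5, "yaw": 0}, {"claw": 8.5, "dx": 0.5, "dy": -0.7, "dz": -1.5, "yaw": 0}, {"claw": 8.5, "dx": 0.5, "dy": -0.7, "dz": -1.5, "yaw": 0}, {"claw": 8.5, "dx": 0, "dy": 0, "dz": 0, "yaw": 0}]'

```text
clock: 31.1
position: [0.4236, -0.1015, 0.2334]
tcp_rot: [-3.094, -0.024, 2.242]
force: [-0.2, -1.1, 0.1]
grip_width: 0.0851
```

Call:
drive_tool --increments '[{"claw": 8.5, "dx": 0, "dy": 0, "dz": 5, "yaw": 0}, {"claw": 8.5, "dx": 0, "dy": 0, "dz": 4.5, "yaw": 0}, {"claw": 8.5, "dx": 0, "dy": 0, "dz": 0, "yaw": 0}]'

```text
clock: 31.4
position: [0.4293, -0.104, 0.1447]
tcp_rot: [-3.106, -0.01, 2.242]
force: [-1.1, -0.7, 1.2]
grip_width: 0.0852
```

Call:
drive_tool --increments '[{"claw": 8.5, "dx": 0, "dy": 0, "dz": 0, "yaw": 0}]'

```text
clock: 31.5
position: [0.4308, -0.1042, 0.1462]
tcp_rot: [-3.107, -0.009, 2.242]
force: [-0.4, -0.3, 0.4]
grip_width: 0.0855
```

```bash
python3 snap.py w21; python3 crop.py w21 200,140,100 pics/w21c.png; python3 go.py .4295,-.0984,.10,2.246
```

```text
31.5 [-0.222  0.121 -0.547  0.931 -0.022 -0.893] [ 0.43081681 -0.10416515  0.14622495] [-3.10684224 -0.00884199  2.24163583]
scale 8.0
31.55 [ 0.4307 -0.1041  0.1463] [-3.107 -0.009  2.242] F [ 0.5 -0.2  0.1] 0.0849 q6 -0.89
2 [{'dx': 0.26, 'dy': 0.13, 'dz': 2.31, 'yaw': -0.002}, {'dx': 0.26, 'dy': 0.13, 'dz': 2.31, 'yaw': -0.002}]
```

View pics/w21.png

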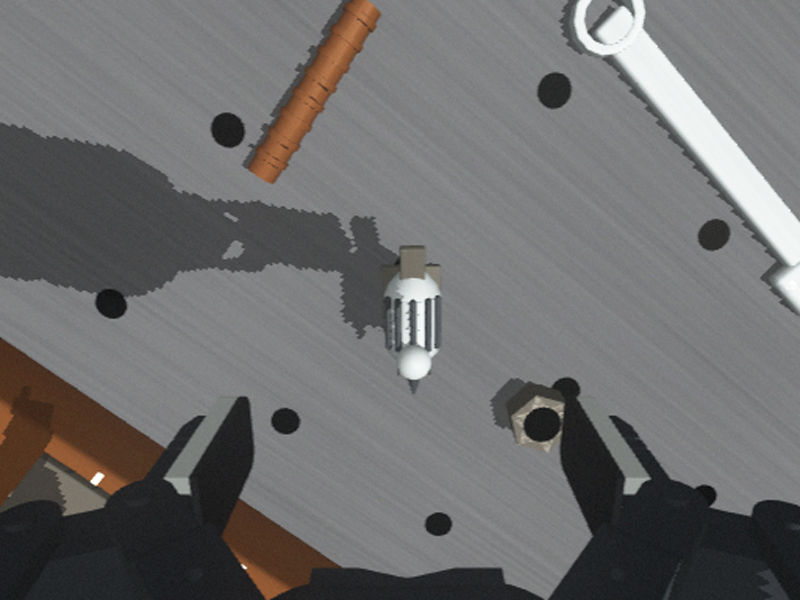

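View pics/w21c.png

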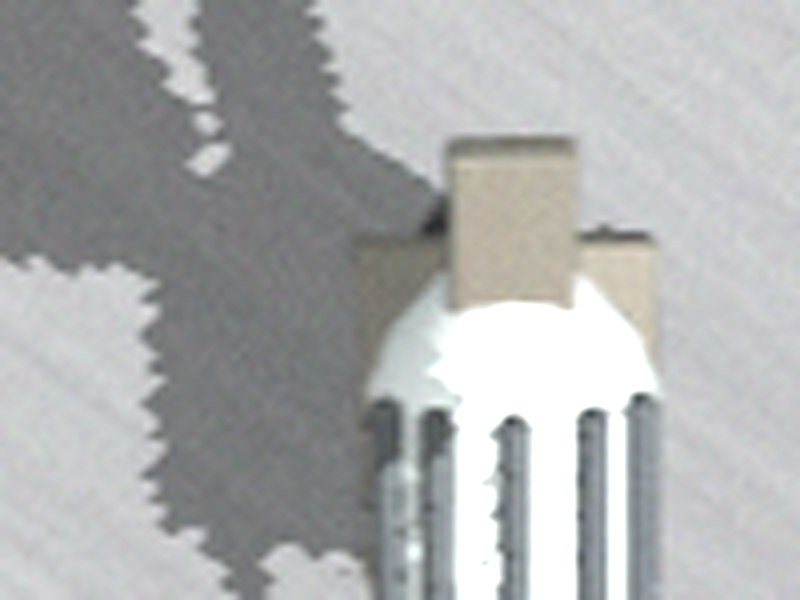

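Run:
```python
import pickle
from h import *
o,f=pickle.load(open("w21.pkl","rb"));c=cam(f,o)
B=lambda p,s,x,y,z:back(c,uncrop(p[0],s,x),uncrop(p[1],s,y),z)
a,b=B((357,240),8,200,140,.005),B((655,237),8,200,140,.005);v=b-a;y=np.arctan2(v[1],v[0])-np.pi/2
cen=((a+b)/2)[:2]+.018*np.array([np.cos(y),np.sin(y)]);print(np.linalg.norm(v),y,cen)
t=2.246
for p in [(512,420),(565,400),(540,385),(545,450)]:
  n=B(p,1.5625,0,0,.012)[:2]-cen;print("nut tool",n@[np.cos(t),np.sin(t)],n@[np.sin(t),-np.cos(t)])
```

```text
0.029094219680793874 0.6791196146478193 [ 0.4291093  -0.10021933]
nut tool 0.053236905664679104 0.06492073961915992
nut tool 0.08052835939874302 0.053481256766564
nut tool 0.06682759585229171 0.044769965900706664
nut tool 0.07197965875479591 0.08312744064917063
```

Call:
drive_tool --increments '[{"claw": 7, "dx": 0.2, "dy": 0, "dz": 2, "yaw": 0}, {"claw": 6.5, "dx": 0.2, "dy": 0, "dz": 2, "yaw": 0}, {"claw": 6.5, "dx": 0, "dy": 0, "dz": 2, "yaw": 0}, {"claw": 6.5, "dx": 0, "dy": 0, "dz": 0, "yaw": 0}, {"claw": 6.5, "dx": 0, "dy": 0, "dz": 0, "yaw": 0}]'

```text
clock: 32.05
position: [0.4369, -0.1036, 0.0961]
tcp_rot: [-3.117, 0.004, 2.242]
force: [0.4, 0.6, -0.4]
grip_width: 0.0648
```

```bash
python3 go.py .4291,-.0999,.037,2.249
```

```text
32.05 [ 0.4369 -0.1036  0.0961] [-3.117  0.004  2.242] F [ 0.4  0.6 -0.4] 0.0648 q6 -0.89
2 [{'dx': 0.39, 'dy': -0.19, 'dz': 2.96, 'yaw': -0.004}, {'dx': 0.39, 'dy': -0.19, 'dz': 2.96, 'yaw': -0.004}]
```

Call:
drive_tool --increments '[{"claw": 6.5, "dx": 0.4, "dy": -0.4, "dz": 0.5, "yaw": 0}, {"claw": 6.5, "dx": 0.4, "dy": -0.3, "dz": 1, "yaw": 0}, {"claw": 6.5, "dx": 0, "dy": 0, "dz": 1, "yaw": 0}, {"claw": 6.5, "dx": 0, "dy": 0, "dz": 1, "yaw": 0}, {"claw": 6.5, "dx": 0, "dy": 0, "dz": 0, "yaw": 0}]'

```text
clock: 32.55
position: [0.428, -0.1029, 0.0626]
tcp_rot: [-3.121, 0.009, 2.242]
force: [-0.4, 0.1, -1.7]
grip_width: 0.0653
```

```bash
python3 go.py .4291,-.0999,.037,2.249
```

```text
32.55 [ 0.428  -0.1029  0.0626] [-3.121  0.009  2.242] F [-0.4  0.1 -1.7] 0.0653 q6 -0.89
1 [{'dx': 0.17, 'dy': 0.27, 'dz': 2.56, 'yaw': -0.007}]
```

Call:
drive_tool --increments '[{"claw": 6.5, "dx": 0.2, "dy": 0.1, "dz": 1, "yaw": -0.007}, {"claw": 6.5, "dx": 0, "dy": 0, "dz": 1, "yaw": 0}, {"claw": 6.5, "dx": 0, "dy": 0, "dz": 0.6, "yaw": 0}, {"claw": 6.5, "dx": 0, "dy": 0, "dz": 0, "yaw": 0}, {"claw": 6.5, "dx": 0, "dy": 0, "dz": 0, "yaw": 0}]'

```text
clock: 33.05
position: [0.4266, -0.1009, 0.0333]
tcp_rot: [-3.12, 0.007, 2.249]
force: [-0.1, -0.1, 0.2]
grip_width: 0.065
```

```bash
python3 go.py .4291,-.0999,.037,2.249
```

```text
33.05 [ 0.4266 -0.1009  0.0333] [-3.12   0.007  2.249] F [-0.1 -0.1  0.2] 0.065 q6 -0.9
1 x {'dx': -0.08, 'dy': 0.25, 'dz': -0.37, 'yaw': 0.0}
```

Call:
drive_tool --increments '[{"claw": 6.5, "dx": -0.1, "dy": 0.3, "dz": -0.4, "yaw": 0}, {"claw": 5, "dx": 0, "dy": 0, "dz": 0, "yaw": 0}, {"claw": 3.5, "dx": 0, "dy": 0, "dz": 0, "yaw": 0}, {"claw": 2, "dx": 0, "dy": 0, "dz": 0, "yaw": 0}, {"claw": 2, "dx": 0, "dy": 0, "dz": 0, "yaw": 0}, {"claw": 2, "dx": 0, "dy": 0, "dz": 0, "yaw": 0}, {"claw": 2, "dx": 0, "dy": 0, "dz": 0, "yaw": 0}]'

```text
clock: 33.75
position: [0.4311, -0.0998, 0.0389]
tcp_rot: [-3.121, 0.009, 2.249]
force: [-0.3, 0.8, -1.5]
grip_width: 0.0247
```

Call:
drive_tool --increments '[{"claw": 2, "dx": 0, "dy": 0, "dz": -1, "yaw": 0}, {"claw": 2, "dx": 0, "dy": 0, "dz": -2, "yaw": 0}, {"claw": 2, "dx": 0, "dy": 0, "dz": -2, "yaw": 0}, {"claw": 2, "dx": 0, "dy": 0, "dz": -2, "yaw": 0}, {"claw": 2, "dx": 0, "dy": 0, "dz": -2, "yaw": 0}, {"claw": 2, "dx": 0, "dy": 0, "dz": -2, "yaw": 0}, {"claw": 2, "dx": 0, "dy": 0, "dz": -2, "yaw": 0}, {"claw": 2, "dx": 0, "dy": 0, "dz": 0, "yaw": 0}, {"claw": 2, "dx": 0, "dy": 0, "dz": 0, "yaw": 0}]'

```text
clock: 34.65
position: [0.431, -0.0969, 0.1775]
tcp_rot: [-3.121, 0.008, 2.249]
force: [-0.3, 0.4, -0.9]
grip_width: 0.0241
```

```bash
python3 snap.py w22
python3 - <<'E'
from cell import arm
from h import *
plan(arm.get_obs(),[(.54,.08,.17,1.536)],step=2)
E
```

```text
34.65 [-0.206  0.072 -0.524  0.982 -0.021 -0.885] [ 0.43099848 -0.09693538  0.17748001] [-3.12085816  0.00792516  2.24906725]
11 [{'dx': 0.63, 'dy': 1.78, 'dz': 0.07, 'yaw': 0.065}, {'dx': 0.75, 'dy': 1.74, 'dz': 0.07, 'yaw': 0.065}, {'dx': 0.86, 'dy': 1.68, 'dz': 0.07, 'yaw': 0.065}, {'dx': 0.96, 'dy': 1.62, 'dz': 0.07, 'yaw': 0.065}, {'dx': 1.07, 'dy': 1.56, 'dz': 0.07, 'yaw': 0.065}, {'dx': 1.17, 'dy': 1.49, 'dz': 0.07, 'yaw': 0.065}, {'dx': 1.26, 'dy': 1.41, 'dz': 0.07, 'yaw': 0.065}, {'dx': 1.35, 'dy': 1.32, 'dz': 0.07, 'yaw': 0.065}, {'dx': 1.43, 'dy': 1.23, 'dz': 0.07, 'yaw': 0.065}, {'dx': 1.51, 'dy': 1.14, 'dz': 0.07, 'yaw': 0.065}, {'dx': 1.58, 'dy': 1.04, 'dz': 0.07, 'yaw': 0.065}]
```

View pics/w22.png

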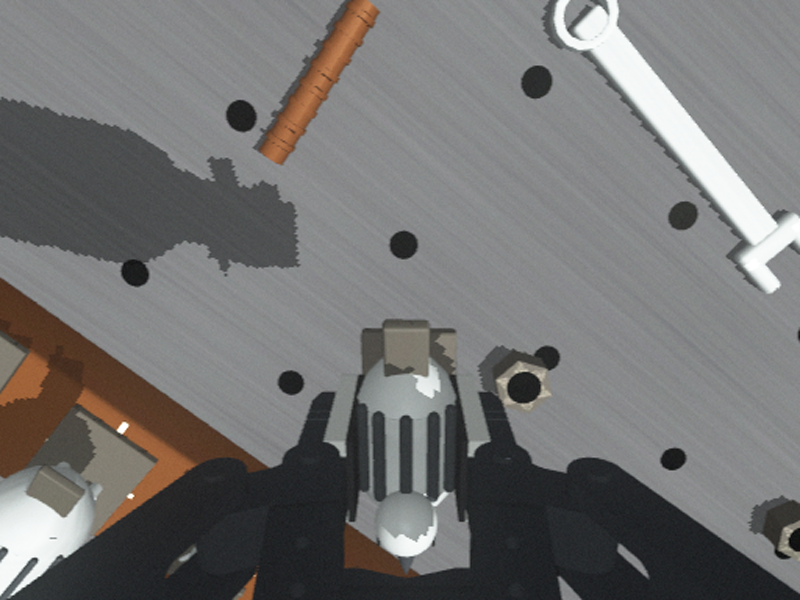

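```bash
python3 held.py w22 "(362,328.5)" "(457,328.5)" .033 .036
```

```text
width 0.028780768124052915 rot -4.3058360891455575e-05 centre tool xy [ 0.00154217 -0.00251008]
```

Call:
drive_tool --increments '[{"claw": 2, "dx": 0.6, "dy": 1.8, "dz": 0, "yaw": 0.065}, {"claw": 2, "dx": 0.8, "dy": 1.7, "dz": 0, "yaw": 0.065}, {"claw": 2, "dx": 0.9, "dy": 1.7, "dz": 0, "yaw": 0.065}, {"claw": 2, "dx": 1.0, "dy": 1.6, "dz": 0, "yaw": 0.065}, {"claw": 2, "dx": 1.1, "dy": 1.6, "dz": 0, "yaw": 0.065}, {"claw": 2, "dx": 1.2, "dy": 1.5, "dz": 0, "yaw": 0.065}, {"claw": 2, "dx": 1.3, "dy": 1.4, "dz": 0, "yaw": 0.065}, {"claw": 2, "dx": 1.4, "dy": 1.3, "dz": 0, "yaw": 0.065}, {"claw": 2, "dx": 1.4, "dy": 1.2, "dz": 0, "yaw": 0.065}, {"claw": 2, "dx": 1.5, "dy": 1.1, "dz": 0, "yaw": 0.065}, {"claw": 2, "dx": 1.6, "dy": 1.0, "dz": 0, "yaw": 0.065}, {"claw": 2, "dx": 0, "dy": 0, "dz": 0, "yaw": 0}]'

```text
clock: 35.9
position: [0.5346, 0.0866, 0.1558]
tcp_rot: [-3.108, 0.023, 1.502]
force: [-0.8, -0.3, -0.2]
grip_width: 0.0247
```

Run:
```python
from cell import arm
from h import *
o=arm.get_obs();print(o["position"],o["tcp_rot"])
plan(o,[(.633,.0825,.17,1.536),(.633,.0825,.09,1.536)],step=1)
```

```text
[0.53456032 0.08660201 0.15578765] [-3.10758938  0.02307074  1.50204715]
10 [{'dx': 0.03, 'dy': 0.98, 'dz': -0.14, 'yaw': -0.003}, {'dx': 0.02, 'dy': 0.98, 'dz': -0.14, 'yaw': -0.003}, {'dx': 0.02, 'dy': 0.99, 'dz': -0.14, 'yaw': -0.003}, {'dx': 0.02, 'dy': 0.99, 'dz': -0.14, 'yaw': -0.003}, {'dx': 0.01, 'dy': 0.99, 'dz': -0.14, 'yaw': -0.003}, {'dx': 0.01, 'dy': 0.99, 'dz': -0.14, 'yaw': -0.003}, {'dx': 0.01, 'dy': 0.99, 'dz': -0.14, 'yaw': -0.003}, {'dx': 0.0, 'dy': 0.99, 'dz': -0.14, 'yaw': -0.003}, {'dx': -0.0, 'dy': 0.99, 'dz': -0.14, 'yaw': -0.003}, {'dx': -0.0, 'dy': 0.99, 'dz': -0.14, 'yaw': -0.003}]
9 x {'dx': 0.0, 'dy': 0.0, 'dz': 0.89, 'yaw': -0.0}
```

Call:
drive_tool --increments '[{"claw": 2, "dx": 0, "dy": 1, "dz": 0, "yaw": -0.003}, {"claw": 2, "dx": 0, "dy": 1, "dz": 0, "yaw": -0.003}, {"claw": 2, "dx": 0, "dy": 1, "dz": 0, "yaw": -0.003}, {"claw": 2, "dx": 0, "dy": 1, "dz": 0, "yaw": -0.003}, {"claw": 2, "dx": 0, "dy": 1, "dz": 0, "yaw": -0.003}, {"claw": 2, "dx": 0, "dy": 1, "dz": 0, "yaw": -0.003}, {"claw": 2, "dx": 0, "dy": 1, "dz": 0, "yaw": -0.003}, {"claw": 2, "dx": 0, "dy": 1, "dz": 0, "yaw": -0.003}, {"claw": 2, "dx": 0, "dy": 1, "dz": 0, "yaw": -0.003}, {"claw": 2, "dx": 0, "dy": 1, "dz": 0.5, "yaw": -0.003}, {"claw": 2, "dx": 0, "dy": 0, "dz": 1, "yaw": 0}, {"claw": 2, "dx": 0, "dy": 0, "dz": 1, "yaw": 0}, {"claw": 2, "dx": 0, "dy": 0, "dz": 1, "yaw": 0}, {"claw": 2, "dx": 0, "dy": 0, "dz": 1, "yaw": 0}, {"claw": 2, "dx": 0, "dy": 0, "dz": 1, "yaw": 0}, {"claw": 2, "dx": 0, "dy": 0, "dz": 0, "yaw": 0}]'

```text
clock: 37.5
position: [0.6368, 0.0761, 0.0876]
tcp_rot: [-3.099, 0.024, 1.536]
force: [-0.1, -0.6, -1.2]
grip_width: 0.0246
```

```bash
python3 go.py .6345,.0820,.082,1.54;python3 snap.py w23
```

```text
37.5 [0.6368 0.0761 0.0876] [-3.099  0.024  1.536] F [-0.1 -0.6 -1.2] 0.0246 q6 0.16
1 x {'dx': 0.58, 'dy': -0.25, 'dz': 0.56, 'yaw': -0.004}
37.5 [ 0.127  0.53  -0.115  0.971 -0.017  0.163] [0.63677689 0.07610844 0.08758553] [-3.09906308  0.02436594  1.53623829]
```

View pics/w23.png

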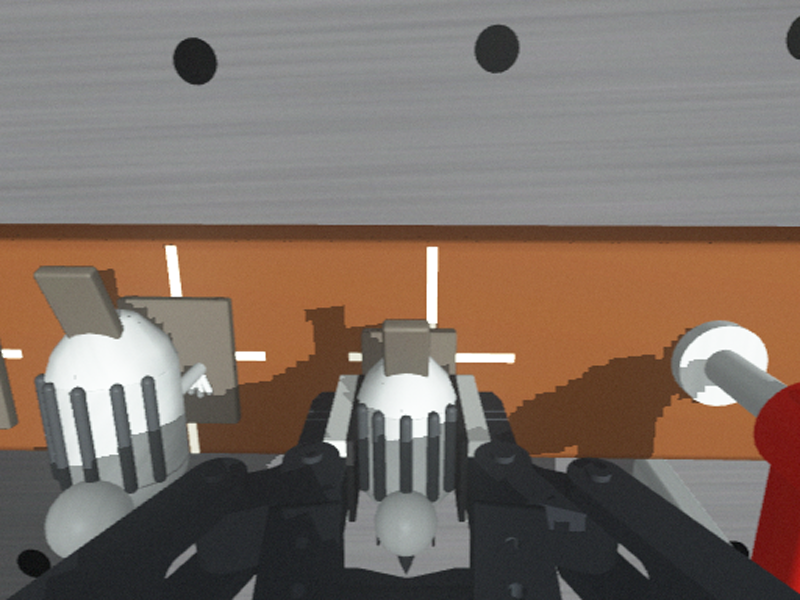

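```bash
python3 rel.py w23 "(362,329)" "(457,328.5)" "(432.5,357.5)" .036 .0535 0
```

```text
width 0.02916115002965229 yaw -0.020442380060209344 cen [0.63348771 0.07639876] mark [0.63058942 0.08381234] err(cen-mark) mm [ 2.89829095 -7.41358066]
```

Call:
drive_tool --increments '[{"claw": 2, "dx": 0.4, "dy": -0.15, "dz": 0, "yaw": 0.007}, {"claw": 2, "dx": 0.35, "dy": -0.15, "dz": 0.1, "yaw": 0.007}, {"claw": 2, "dx": 0, "dy": 0, "dz": 0.2, "yaw": 0}, {"claw": 2, "dx": 0, "dy": 0, "dz": 0, "yaw": 0}]'

```text
clock: 37.95
position: [0.6352, 0.0849, 0.0869]
tcp_rot: [-3.103, 0.024, 1.521]
force: [0.6, 0.3, -0.2]
grip_width: 0.0243
```

```bash
python3 snap.py w24
```

```text
37.95 [ 0.141  0.527 -0.121  0.964 -0.016  0.191] [0.63518625 0.08485871 0.08685804] [-3.10306491  0.02419998  1.52119493]
```

View pics/w24.png

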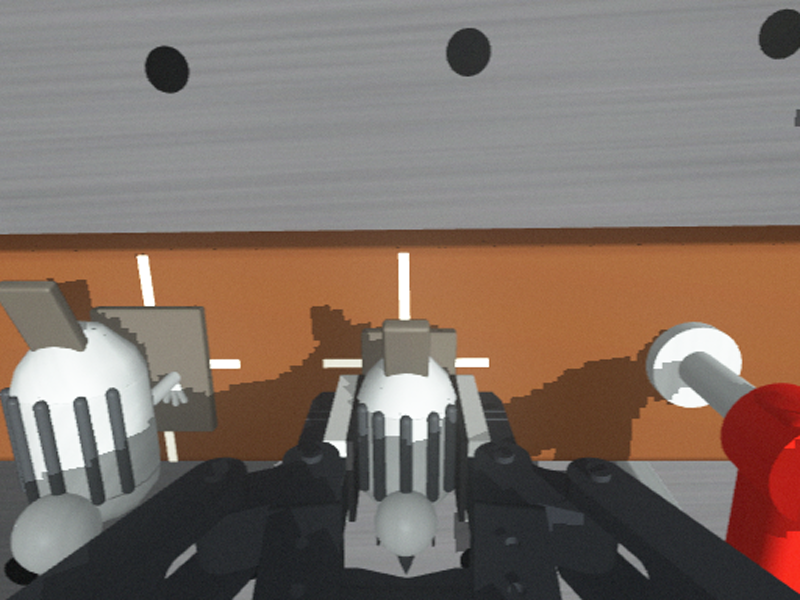

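```bash
python3 rel.py w24 "(362,329)" "(457,328.5)" "(406,363)" .036 .0528 0
```

```text
width 0.02914105012002517 yaw -0.03542146515146364 cen [0.6319971 0.0851834] mark [0.630637   0.08361523] err(cen-mark) mm [1.36010125 1.56816175]
```

Call:
drive_tool --increments '[{"claw": 2, "dx": -0.15, "dy": -0.1, "dz": 0.2, "yaw": 0}, {"claw": 2, "dx": 0, "dy": 0, "dz": 0.3, "yaw": 0}, {"claw": 2, "dx": 0, "dy": 0, "dz": 0.2, "yaw": 0}, {"claw": 2, "dx": 0, "dy": 0, "dz": 0, "yaw": 0}]'

```text
clock: 38.4
position: [0.6343, 0.0829, 0.08]
tcp_rot: [-3.104, 0.024, 1.521]
force: [-0.3, -0.1, 0.2]
grip_width: 0.0245
```

```bash
python3 snap.py w25
```

```text
38.4 [ 0.138  0.531 -0.133  0.948 -0.017  0.189] [0.63427202 0.08291881 0.07998282] [-3.10425132  0.02403568  1.5209055 ]
```

View pics/w25.png

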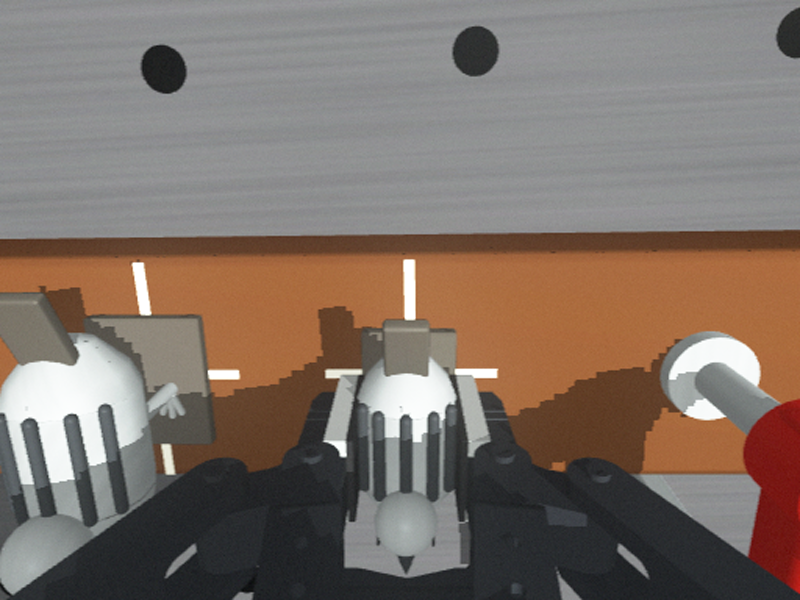

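```bash
python3 rel.py w25 "(362,329)" "(457,328.5)" "(411.5,373.5)" .036 .0465 0
```

```text
width 0.02902917550060079 yaw -0.03573276720782036 cen [0.63091295 0.08326889] mark [0.6306349 0.0836125] err(cen-mark) mm [ 0.27805009 -0.34360868]
```

Call:
drive_tool --increments '[{"claw": 2, "dx": 0, "dy": 0, "dz": 0.15, "yaw": 0}, {"claw": 2, "dx": 0, "dy": 0, "dz": 0.15, "yaw": 0}]'

```text
clock: 38.65
position: [0.6344, 0.0829, 0.0787]
tcp_rot: [-3.105, 0.024, 1.521]
force: [-6.8, -1.0, 18.3]
grip_width: 0.0241
```

Contact, centred to under 0.5 mm. I'm releasing and rising.

Call:
drive_tool --increments '[{"claw": 3.0, "dx": 0, "dy": 0, "dz": 0, "yaw": 0}, {"claw": 3.7, "dx": 0, "dy": 0, "dz": 0, "yaw": 0}, {"claw": 5.0, "dx": 0, "dy": 0, "dz": 0, "yaw": 0}, {"claw": 5.0, "dx": 0, "dy": 0, "dz": 0, "yaw": 0}, {"claw": 5.0, "dx": 0, "dy": 0, "dz": -1, "yaw": 0}, {"claw": 5.0, "dx": 0, "dy": 0, "dz": -1.5, "yaw": 0}, {"claw": 5.0, "dx": 0, "dy": 0, "dz": -2, "yaw": 0}, {"claw": 5, "dx": 0, "dy": 0, "dz": -2, "yaw": 0}, {"claw": 5, "dx": 0, "dy": 0, "dz": -2, "yaw": 0}, {"claw": 5, "dx": 0, "dy": 0, "dz": -3, "yaw": 0}, {"claw": 5, "dx": 0, "dy": 0, "dz": -3, "yaw": 0}, {"claw": 5, "dx": 0, "dy": 0, "dz": -3, "yaw": 0}, {"claw": 5, "dx": 0, "dy": 0, "dz": 0, "yaw": 0}, {"claw": 5, "dx": 0, "dy": 0, "dz": 0, "yaw": 0}]'

```text
clock: 40.05
position: [0.641, 0.0869, 0.2655]
tcp_rot: [-3.107, 0.024, 1.521]
force: [-0.3, 0.3, -1.3]
grip_width: 0.0499
```

```bash
python3 snap.py w26
```

```text
40.05 [ 0.143  0.435  0.153  1.328 -0.016  0.193] [0.64097347 0.08690695 0.2655333 ] [-3.1065034   0.02352501  1.52080022]
```

View pics/w26.png

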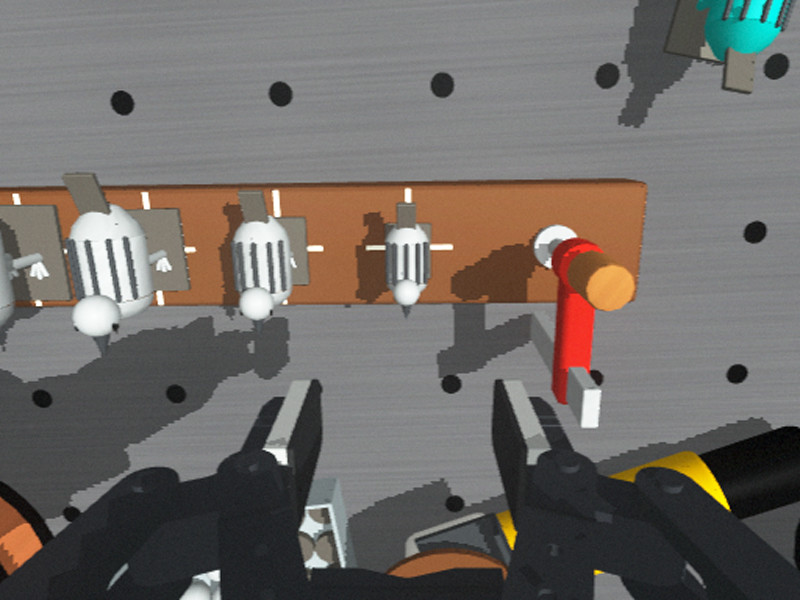

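Call:
drive_tool --increments '[{"claw": 5, "dx": 3, "dy": -0.5, "dz": 0, "yaw": 0}, {"claw": 5, "dx": 4, "dy": -1, "dz": 0, "yaw": 0}, {"claw": 5, "dx": 4, "dy": -1, "dz": 0, "yaw": 0}, {"claw": 5, "dx": 4, "dy": -2, "dz": 0, "yaw": 0}, {"claw": 5, "dx": 4, "dy": -2, "dz": 0, "yaw": 0}, {"claw": 5, "dx": 4, "dy": -2, "dz": 0, "yaw": 0}, {"claw": 5, "dx": 4, "dy": -2, "dz": 0, "yaw": 0}, {"claw": 5, "dx": 4, "dy": -2, "dz": 0, "yaw": 0}, {"claw": 5, "dx": 4, "dy": -2, "dz": 0, "yaw": 0}, {"claw": 5, "dx": 4, "dy": -2, "dz": 0, "yaw": 0}, {"claw": 5, "dx": 0, "dy": 0, "dz": 0, "yaw": 0}]'

```text
clock: 41.2
position: [0.4871, 0.495, 0.2474]
tcp_rot: [-3.092, 0.035, 1.515]
force: [0.7, -0.1, -0.1]
grip_width: 0.0502
```

Run:
```python
from cell import arm
import cv2
print(arm.get_obs()["clock"])
f=arm.grab_frame("top");i=f["img"][95:175,170:410,::-1];cv2.imwrite("pics/t3.png",cv2.resize(i,(800,267),interpolation=cv2.INTER_CUBIC))
f=arm.grab_frame("scene");i=f["img"][90:290,100:367,::-1];cv2.imwrite("pics/s3.png",cv2.resize(i,(800,600),interpolation=cv2.INTER_CUBIC))
```

```text
41.2
```

View pics/t3.png

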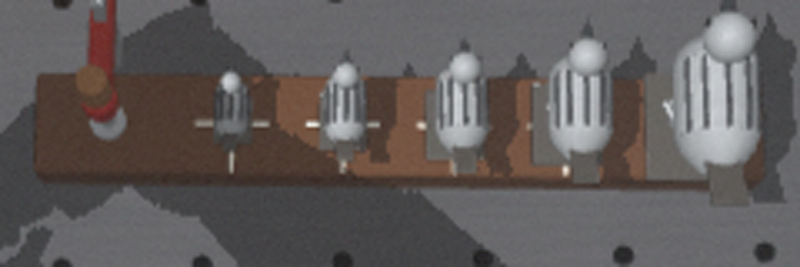

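View pics/s3.png

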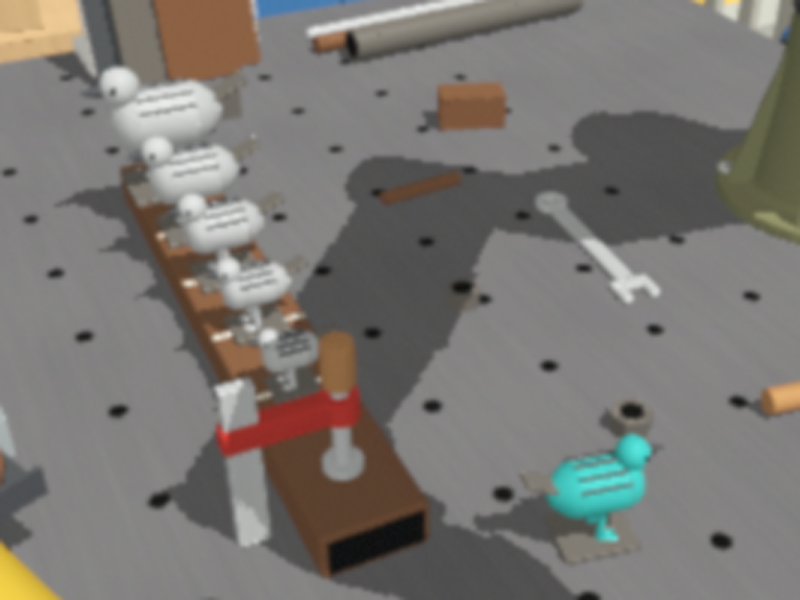

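```bash
python3 rel.py w26 "(385,223.5)" "(431.5,223.5)" "(409.5,247)" .036 .045 0;python3 rel.py w26 "(389,223.5)" "(431,223.5)" "(409.5,247)" .036 .045 0; python3 crop.py w26 215,110,100 pics/w26c.png
```

```text
width 0.029614868234263608 yaw -0.04656865985781496 cen [0.63253244 0.08296336] mark [0.63068288 0.08373307] err(cen-mark) mm [ 1.84956564 -0.76971098]
width 0.026744664838332204 yaw -0.04656865985781916 cen [0.63258446 0.08407948] mark [0.63068288 0.08373307] err(cen-mark) mm [1.90157918 0.34640321]
scale 8.0
```

View pics/w26c.png

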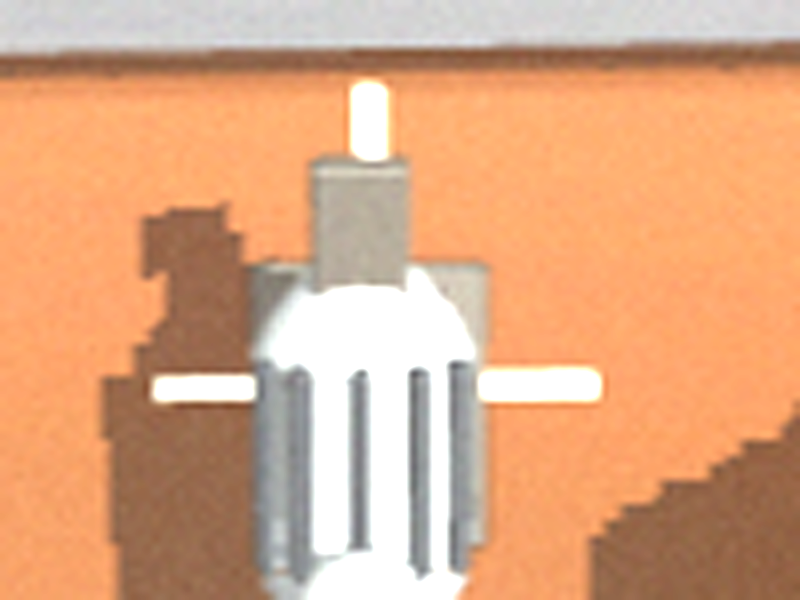

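```bash
python3 -c "
from cell import arm
print(arm.job_done())"
```

```text
the job is handed in; nothing more can be done
None
```

All four steel birds are standing on their crosses, and I handed the job in at about 41 s of the 109 s allowed. The mother is at the beam's -y end, so bird_d is on mark_4 next to her, then bird_c on mark_3, bird_b on mark_2 and bird_a on mark_1 by the clamp. No bird was knocked over, and in the pictures I checked the turquoise ones had not been touched.

**Last checks:**
- **Centring:** after each release, the wrist camera put the base within about 0.8 mm of its cross centre for bird_d, 0.6 mm for bird_c and 1.2 mm for bird_b. Bird_a read about 2 mm by calculation; my reading of the close crop was nearer 1 to 1.5 mm. The camera calibration itself is only good to about 2 mm.
- **Facing:** I measured the beam, and so the way the mother looks, at about -0.035 rad. The birds measured -0.03 to -0.05 rad.
- **Upright and clear:** the final top and scene views show all four upright, in size order and looking the same way as the mother, with the arm away from everything.

**What did not go cleanly:**
- **Tool lean:** the tool gradually leaned as it moved, reaching about 6° before I brought it back. Birds c, b and a touched down with the tool leaning by about 2 to 4°, and settled flat on release.
- **Hard contact:** bird_d's first touchdown pressed with about 58 N at the wrist, under the 120 N limit. The later ones were about 17 to 20 N.
- **Early position mismatch:** my first top-view positions of the birds were off by about 1 cm because of misread corners. I used the wrist camera's values instead, and overlaying them on the top view confirmed them.

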